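Hone a chisel in its roller guide on the bench stone

TASK

Touch up the edge of the chisel that is clamped in the honing guide: with the cutting edge and the guide's roller both down on the sharpening stone and a steady pressure of about 10 N, push the edge from the near part of the stone to the far part and draw it back again, over at least the middle 80 mm of its length. Then stand the chisel gently on the plywood board, beside the gouges, resting on its roller and handle, and leave everything else where it is.

Things in the scene. Friction and masses are not known exactly. Their poses are not given: they have to be found in the camera images.
- chisel: chisel 195 mm long, round handle 24 mm thick, flat 14 mm blade, clamped in a grey iron honing guide; about 0.3 kg. Origin mid-length; y to the handle, x across, z up off the blade. It stands on roller and handle with the edge raised, its y axis 11.5 deg below level, origin 14 mm up. With edge and roller both on a flat face the y axis rises 30.1 deg towards the handle.
- edge: cutting edge at the blade's end, 14 mm wide; origin at the middle of the edge, at (0, -97.6, -0.3) mm in the chisel's frame
- roller: steel roller under the guide, 22 mm in diameter, 26 mm wide; origin at its centre, at (0, -52, -14) mm in the chisel's frame; it turns freely about its x, which is the chisel's x
- grip (a point): point midway between the guide's flat cheeks, at (0, -59, 3) mm in the chisel's frame, axes as the chisel's. The cheeks are 44 mm apart over their outsides, reach 16 mm ahead of this point to 24 mm behind it (towards the handle), and 10 mm above to 6 mm below it, with lugs for the roller's axle lower down
- butt (a point): centre of the handle's end, at (0, 95, 12) mm in the chisel's frame; axes as the chisel's
- holder: brown wooden holder, 304 x 94 mm, fixed to the bench, with a flat grey sharpening stone 230 x 66 mm bedded in it; origin under its middle at bench height, x along it from near to far end, z up. The stone's face is 40 mm above the bench at its far end but slopes lengthwise by up to 2 deg, up or down, so its near end is 32 to 48 mm up: to be felt. Rails and end cleats stay below 29 mm
- board: thin plywood tool board lying on the bench, 220 (x) x 190 (y) x 6 mm, fixed; origin under its middle, z up. Two gouges lie along x on the half with negative y; the half with positive y is free for the chisel
- gouge_a: thicker gouge lying on the board, 235 mm long, 27 mm thick, about 45 mm from the board's middle line; origin under its middle, y to the handle. To be left alone
- gouge_b: thinner gouge lying on the board beside the other, 235 mm long, 25 mm thick; origin under its middle, y to the handle. To be left alone
- cup: turned wooden cup behind the stone, 44 mm wide, 85 mm tall; origin under its middle. To be left alone
- spare_block: sanding block behind the stone, 22 x 88 x 18 mm; origin under its middle. To be left alone

How it is judged:
On the way, in this order (a step that is already met when the one before it is completed fails the run):
1. edge and roller down on the near part of the stone, at least 38 mm short of its middle, pressed with 4 to 20 N (x of edge in the frame of holder between -0.085 and -0.038 m and y of edge in the frame of holder between -0.026 and 0.026 m and contact force between each of edge, roller and holder above 1 N and contact force between chisel and holder between 4 and 20 N), for 0.1 s.
2. pushed on, still pressed with 4 to 20 N, just short of the middle (x of edge in the frame of holder between -0.026 and -0.004 m and y of edge in the frame of holder between -0.026 and 0.026 m and contact force between each of edge, roller and holder above 1 N and contact force between chisel and holder between 4 and 20 N), for 0.1 s.
3. the same just past the middle (x of edge in the frame of holder between 0.004 and 0.026 m and y of edge in the frame of holder between -0.026 and 0.026 m and contact force between each of edge, roller and holder above 1 N and contact force between chisel and holder between 4 and 20 N), for 0.1 s.
4. the same at the far part, at least 38 mm past the middle (x of edge in the frame of holder between 0.038 and 0.112 m and y of edge in the frame of holder between -0.026 and 0.026 m and contact force between each of edge, roller and holder above 1 N and contact force between chisel and holder between 4 and 20 N), for 0.1 s.
5. drawn back with the same pressure, just past the middle (all of step 3), for 0.1 s.
6. the same just short of the middle (all of step 2), for 0.1 s.
7. the same at the near part again (all of step 1), for 0.1 s.
At the end, for the whole second after the job is handed in: the chisel stands still on the plywood board, roller and handle end both resting on it (within its outline; roller centre within 2.5 mm and handle end within 7 mm of their resting heights), the edge up in the air, released (x of roller in the frame of board between -0.11 and 0.11 m and y of roller in the frame of board between -0.095 and 0.095 m and x of butt in the frame of board between -0.11 and 0.11 m and y of butt in the frame of board between -0.095 and 0.095 m and z of roller in the frame of board below 0.0195 m and z of butt in the frame of board below 0.02 m and z of edge in the frame of board above 0.032 m and linear speed of chisel below 0.01 m/s and angular speed of chisel below 0.1 rad/s); the robot touches nothing.
It fails at once if the chisel or its guide is pressed on the stone with more than 60 N (contact force between chisel and holder above 60 N).
It fails at once if the chisel falls free (faster than 0.3 m/s with the fingers off it) or is banged on the board (more than 80 N) (contact force between chisel and board above 80 N or (contact force between the fingers and chisel below 0.2 N and linear speed of chisel above 0.3 m/s)).
It fails at once if a gouge on the board is moved more than 20 mm (distance of any of gouge_a, gouge_b from where it was at the start of the episode above 0.02 m).
It fails at once if the wooden cup or the sanding block is moved more than 20 mm (distance of any of cup, spare_block from where it was at the start of the episode above 0.02 m).
It also fails if it takes over 72 s, if anything falls off the work surface, if the arm or the gripper's body presses on something with over 40 N, if the wrist force passes 120 N, or if a joint passes its speed limit or range.

ROBOT

A 6-joint arm with a two-finger parallel gripper is mounted at the origin on a cart in front of the work surface, level with it; the furniture and walls round the work are solid. World frame = base frame: x ahead of the robot, y to its left, z up, the work surface at z = 0. Lengths are in m, angles in rad, forces in N, time in s.
With the tool pointing down it reaches from about 0.35 to 0.875 m from the base axis. Payload 4.2 kg.
Tool frame: the origin (TCP) lies at the very end of the fingers, on their centre line; the grasp point (between the pads) lies 19 mm behind it; z points along the fingers, y is the line along which they close (so a half turn about z gives the same grasp; the last joint's range is limited). The gripper opens to 87 mm and grips with 3 to 60 N. Pads are 19 mm wide; open, the fingers measure 117 mm over their backs; the gripper's body (75 mm by 190 mm) begins 51 mm behind the grasp point.
Start: joints at [1.526, 0.385, 0.008, 0, -1.194, -0.259], TCP at [0.187, 0.596, 0.185] pointing down, gripper open.
Joint ranges: [-3.14, 3.14], [-1.21, 2.06], [-1.07, 1.41], [-3.16, 2.05], [-2.99, -0.16], [-3.1, 3.1]. Speed limits (rad/s): [2.79, 2.79, 3.14, 3.14, 3.14, 3.14].

INTERFACE

Orientations are given as a unit quaternion [x, y, z, w].
In Python, from rig import r, vision, boxes_of, trace gives the robot as it stands.
- The arm moves only by the tool step_arm, never from a script. Its argument "series" is a list of rows, each an object with "translation": the shift along the tool's x, y, z as a fraction of full scale, a list of three; "rotation": the turn, a rotation vector about the tool's x, y, z as a fraction of full scale, a list of three; "fingers": the opening, from 0 (shut) to 1 (fully open). A call has 1 to 12 rows; each row is the pose to reach, as a shift and turn from the pose commanded when the call began, along the tool's axes at that moment, turning the shorter way round; what a row does not reach only later rows make up. Full scale, the value 1, is 0.3 m for a shift and 180 degrees for a turn. A row lasts 1/12 s, in which the tool goes at most 41.7 mm and 7.16 degrees, less where a joint would pass 70% of its speed; a pose out of reach is approached as far as the arm can. A call with a number of a shift or a turn outside -1 to 1 is refused whole. A call with a gripper value outside its range is refused whole. The fingers move at their own pace and stop on an object; "squeeze" is the grip in N (left out, the last holds). Time passes only in rows, so rows that repeat a pose let the fingers close. It gives the time, the measured TCP pose, the force, the opening and the grip force at its end, in the units of the state.
- r.sense(): the state, without advancing time (a new reading comes with each control period).
- vision.capture(name): name is "scene" or "top" or "wrist"; returns the picture (420x560x3 uint8, red, green, blue); there is no depth.
- vision.camera_params(name): a dict with "camera_matrix" (3x3 intrinsics, pixels), "rvec" (rotation vector, rad) and "tvec" (3), from world to camera coordinates, as OpenCV has them. Camera axes: x right, y down, z forward; pixel columns grow to the right and rows downward; lengths in m; the calibration is good to about 2 mm. A picture is of the moment at which its call begins: read the wrist's pose just before it. camera_params takes no time and is no camera call; for the wrist camera it gives the pose at the moment of the call.
- r.hand_in(): hands the job in; it is judged then, once.
Trained networks look in the newest picture that a camera, given by its name, has taken for a name from the list of things; names that differ only in an ending like _2 or _b are one class to them, and where a whole thing is asked for, a point or a joint stands for the part that bears it (a point fixed in the world has none). Each returns a list of dicts, best first, with "conf" (0 to 1); they miss things now and then, are a little off and sometimes report something else, mostly with a low value. They report only what shows in the picture. A call takes as long as a camera call.
- boxes_of(camera, target): "centre" ([column, row] in pixels, amid what is visible of it).
- trace(camera, target): "pixels" (420x560 bool, what is visible of it) and "centre" ([column, row] in pixels, amid what is visible of it).
The state is a dict: "time_s": time; "joint_positions": joint angles; "qvel": joint speeds; "joint_torque": joint torques, N m; "tool_pos": TCP position; "tcp_rot": TCP orientation; "force": force on the tool from outside, world axes, zero at the start; "ft_torque": the same for the moment, N m; "opening": finger opening in m; "gripper_force": force on a finger pad.
Only numpy, scipy, OpenCV 4.12 (cv2) and the standard library are available. Lean on these libraries where they do the work, as an engineer would, in place of code of your own. Each camera call takes 0.05 s, during which the arm holds its last target. There are 200 camera calls.

## Working session

There is one attempt and no reset: what is moved stays moved. The work goes in short steps, Python scripts to look and compute and a tool call to move; the robot and the scene stay as the last step left them, time stands still between calls to the robot, and variables do not carry over. Pictures are saved under pics/ and viewed, at most 10 in all, crops included, and the job is handed in when it is done.

Besides the shell and the picture viewer there is one more tool, called after ">>>" as a command line: name --argument value ..., lists and objects as JSON in quotes. step_arm: Moves the arm, as the interface text tells. Its arguments: {"type":"object","properties":{"series":{"type":"array"},"squeeze":{"type":"number"}},"required":["series"]}

```bash
ls; mkdir -p pics; python3 - <<'E'
from rig import r, vision, boxes_of, trace
import cv2, numpy as np
print(r.sense())
ims=[]
for c in ["scene","top"]:
    im=vision.capture(c); cv2.imwrite(f"pics/{c}0.png",im[:,:,::-1])
    p=vision.camera_params(c); print(c,p)
    for t in ["chisel","holder","board","gouge_a","cup","spare_block","roller","edge"]:
        print(t,[(np.round(b["centre"],1),round(b["conf"],2)) for b in boxes_of(c,t)][:3])
E
```

```text
pics
{'time_s': 0.0, 'joint_positions': array([ 1.52560637e+00,  3.85560295e-01,  6.62023667e-03, -4.86230773e-04,
       -1.19399803e+00, -2.58568991e-01]), 'qvel': array([-0.00058402, -0.00096195,  0.00058444,  0.00119363, -0.00144738,
        0.00222494]), 'joint_torque': array([-7.08135813e-04, -3.90664208e+01,  1.87409270e+01,  4.21973169e+00,
        1.10083105e-02, -1.95334278e-04]), 'tool_pos': array([0.18674668, 0.59572851, 0.18345715]), 'tcp_rot': array([ 9.88474300e-01, -1.51384810e-01, -1.10644559e-04,  1.08885222e-03]), 'force': array([ 0.3079622 , -0.54513547, -0.57566053]), 'ft_torque': array([ 0.01052478, -0.01660266,  0.03349041]), 'gripper_force': 0.0, 'opening': 0.0868630818011466}
scene {'camera_matrix': array([[433.42807448,   0.        , 283.3525475 ],
       [  0.        , 433.42807448, 212.68149993],
       [  0.        ,   0.        ,   1.        ]]), 'rvec': array([ 2.25896716, -0.80538159,  0.31238863]), 'tvec': array([-0.48835625,  0.30403369,  1.0129924 ])}
chisel [(array([214.1, 171.1]), 0.84)]
holder [(array([274.4, 215.7]), 0.94)]
board [(array([332.9, 284.9]), 0.8)]
gouge_a [(array([346.7, 314.3]), 0.83), (array([334. , 308.1]), 0.8)]
cup [(array([365.3, 228.2]), 0.65)]
spare_block [(array([278.2, 166.7]), 0.47)]
roller []
edge []
top {'camera_matrix': array([[401.45623932,   0.        , 281.34328669],
       [  0.        , 401.45623932, 214.32485424],
       [  0.        ,   0.        ,   1.        ]]), 'rvec': array([ 2.1694414 , -2.14501196,  0.14294829]), 'tvec': array([-0.03730706,  0.62524254,  0.93536444])}
chisel [(array([144.7, 235.9]), 0.59)]
holder [(array([262.3, 222. ]), 0.55)]
board [(array([371., 234.]), 0.78)]
gouge_a [(array([397.3, 254.7]), 0.74), (array([411.5, 254.5]), 0.63)]
cup [(array([350.1, 162.1]), 0.61), (array([147. , 230.5]), 0.26)]
spare_block [(array([200.5, 163.1]), 0.9), (array([265. , 221.9]), 0.52)]
roller []
edge []
```

View pics/scene0.png

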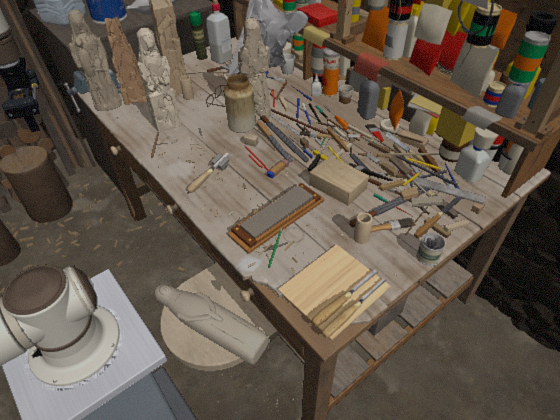

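View pics/top0.png

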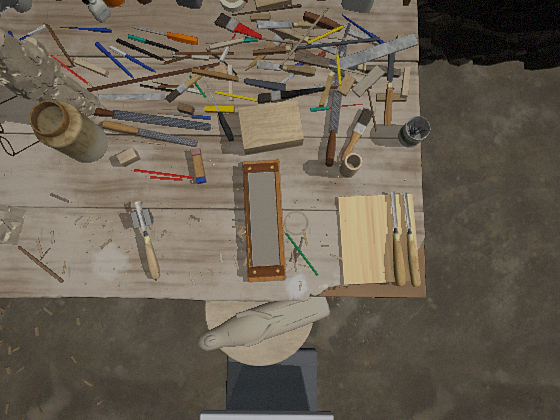

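The top picture shows the chisel at about (145,235), with its guide at (142,215) and its handle end at (155,278). The holder is at (264,222), the board at (372,238) with gouges on its right half, the cup at (350,163) and the block at (198,165).

```bash
cat > h.py <<'E'
from rig import r, vision, boxes_of, trace
import cv2, numpy as np
from scipy.spatial.transform import Rotation as R
def toplane(p,px,z):
    K=p["camera_matrix"];M=cv2.Rodrigues(np.array(p["rvec"]))[0];t=np.array(p["tvec"]).ravel()
    px=np.atleast_2d(px).astype(float);d=np.c_[px,np.ones(len(px))]@np.linalg.inv(K).T@M
    c=-M.T@t; return c+d*((z-c[2])/d[:,2])[:,None]
def proj(p,X):
    return cv2.projectPoints(np.atleast_2d(X).astype(float),np.array(p["rvec"]),np.array(p["tvec"]),p["camera_matrix"],None)[0].reshape(-1,2)
def mask(c,t,i=0):
    m=trace(c,t); 
    return [(x["conf"],x["pixels"]) for x in m]
def rect(p,m,z):
    ys,xs=np.nonzero(m); X=toplane(p,np.c_[xs,ys],z)
    return cv2.minAreaRect((X[:,:2]*1000).astype(np.float32))
E
python3 - <<'E'
from h import *
for c in ["top","scene"]:
    vision.capture(c);p=vision.camera_params(c)
    for t,z in [("holder",.027),("board",.006),("chisel",.012),("gouge_a",.01),("cup",.08),("spare_block",.018)]:
        for conf,m in mask(c,t)[:2]:
            rc=rect(p,m,z);print(c,t,round(conf,2),m.sum(),np.round(np.array(rc[0]),1),np.round(rc[1],1),round(rc[2],2))
            if t=="chisel": np.save(f"m_{c}.npy",m)
E
```

```text
top holder 0.84 4528 [614.7  12.7] [298.7  94.8] 4.24
top board 0.84 5394 [ 572.2 -273.4] [221.4 191.9] 2.91
top chisel 0.67 805 [563.5 300.8] [196.8  52.5] 17.09
top gouge_a 0.72 594 [ 570.9 -314.6] [227.2  26.7] 5.61
top gouge_a 0.55 611 [ 572.9 -352.2] [230.4  25.2] 4.74
top cup 0.96 412 [ 739.7 -193. ] [41.3 65.6] 56.83
top spare_block 0.71 322 [750.5 181. ] [92.1 23.9] 11.73
scene holder 0.84 2688 [604.8   1. ] [301.2 108.4] 3.27
scene board 0.63 4459 [ 572.2 -275.7] [224.1 192. ] 3.44
scene board 0.47 2726 [617.3  18. ] [309.3 108.8] 3.87
scene chisel 0.73 4300 [ 569.1 -277.8] [223.4 189.4] 3.1
scene chisel 0.59 447 [569.2 299.9] [219.   61.8] 25.47
scene gouge_a 0.84 577 [ 576.  -311.4] [234.1  26.9] 3.89
scene gouge_a 0.72 504 [ 570.5 -349.1] [225.  21.] 4.4
scene cup 0.94 443 [ 723.2 -217.4] [112.7  42. ] 34.89
```

```bash
cat >> h.py <<'E'
def Rt(yaw,lean):
    """tool rotation: tool x = heading yaw(deg) in plan, z down, then leaned by lean deg: + = body leans ahead (along heading), fingertips back"""
    y=np.radians(yaw);x0=np.array([np.cos(y),np.sin(y),0]);z0=np.array([0,0,-1.]);y0=np.cross(z0,x0)
    l=np.radians(lean);z=np.cos(l)*z0-np.sin(l)*x0;x=np.cross(y0,z)
    return R.from_matrix(np.c_[x,y0,z])
def mv(pos,rot,s=None):
    s=s or r.sense();T=R.from_quat(s["tcp_rot"])
    print("translation",np.round(T.inv().apply(np.array(pos)-s["tool_pos"])/.3,4).tolist(),"rotation",np.round((T.inv()*rot).as_rotvec()/np.pi,4).tolist())
def st():
    s=r.sense();e=R.from_quat(s["tcp_rot"]).as_matrix();z=e[:,2];x=e[:,0]
    yaw=np.degrees(np.arctan2(-e[0,1],e[1,1]))+180
    print("t",round(s["time_s"],2),"pos",np.round(s["tool_pos"]*1000,2),"yaw",round((yaw+180)%360-180,2),"lean",round(np.degrees(np.arctan2(-x[2],-z[2])),2),"F",np.round(s["force"],2),"M",np.round(s["ft_torque"],3),"op",round(s["opening"]*1000,2),"g",round(s["gripper_force"],2))
    return s
E
python3 - <<'E'
from h import *
s=st(); mv([.59,.31,.22],Rt(17,0)); mv(s["tool_pos"],Rt(-17.4,20))
p=vision.camera_params("wrist");M=cv2.Rodrigues(p["rvec"])[0];c=-M.T@p["tvec"];T=R.from_quat(s["tcp_rot"]).inv()
print(T.apply(c.ravel()-s["tool_pos"]),T.as_matrix()@M.T,p["camera_matrix"])
E
```

```text
t 1.6 pos [186.92 596.36 184.54] yaw -17.41 lean -0.0 F [-0.04  0.71 -0.53] M [-0.037 -0.007 -0.   ] op 86.81 g 0.0
translation [1.5676, 0.5089, -0.1182] rotation [0.0, -0.0, -0.1911]
translation [0.0, 0.0, 0.0] rotation [-0.0, -0.1111, -0.0]
[ 0.06879658  0.00074481 -0.19970085] [[-9.74715263e-04 -9.67882838e-01 -2.51399805e-01]
 [ 9.99999463e-01 -1.03178119e-03  9.51813052e-05]
 [-3.51513941e-04 -2.51399578e-01  9.67883324e-01]] [[370.91054896   0.         281.76687811]
 [  0.         370.91054896 216.24714907]
 [  0.           0.           1.        ]]
```

>>> step_arm --series '[{"translation": [0.78,0.25,-0.118],"rotation": [0,0,0],"fingers": 1},{"translation": [0.78,0.25,-0.118],"rotation": [0,0,0],"fingers": 1},{"translation": [0.78,0.25,-0.118],"rotation": [0,0,0],"fingers": 1},{"translation": [0.78,0.25,-0.118],"rotation": [0,0,0],"fingers": 1},{"translation": [0.78,0.25,-0.118],"rotation": [0,0,0],"fingers": 1},{"translation": [0.78,0.25,-0.118],"rotation": [0,0,0],"fingers": 1},{"translation": [0.78,0.25,-0.118],"rotation": [0,0,0],"fingers": 1}]'

```text
time_s: 2.18
tool_pos: [0.3927, 0.4515, 0.2216]
tcp_rot: [0.988, -0.154, 0.001, -0.001]
force: [-0.3, 1.2, 0.3]
opening: 0.0868
gripper_force: 0.0
```

>>> step_arm --series '[{"translation": [0.78,0.25,0],"rotation": [0,0,-0.191],"fingers": 1},{"translation": [0.78,0.25,0],"rotation": [0,0,-0.191],"fingers": 1},{"translation": [0.78,0.25,0],"rotation": [0,0,-0.191],"fingers": 1},{"translation": [0.78,0.25,0],"rotation": [0,0,-0.191],"fingers": 1},{"translation": [0.78,0.25,0],"rotation": [0,0,-0.191],"fingers": 1},{"translation": [0.78,0.25,0],"rotation": [0,0,-0.191],"fingers": 1},{"translation": [0.78,0.25,0],"rotation": [0,0,-0.191],"fingers": 1},{"translation": [0.78,0.25,0],"rotation": [0,0,-0.191],"fingers": 1}]'

```text
time_s: 2.85
tool_pos: [0.5904, 0.3112, 0.2189]
tcp_rot: [0.989, 0.145, -0.0, 0.0]
force: [-0.3, -0.3, -0.2]
opening: 0.0867
gripper_force: 0.0
```

```bash
python3 - <<'E'
from h import *
s=st(); im=vision.capture("wrist");p=vision.camera_params("wrist");cv2.imwrite("pics/w1.png",im[:,:,::-1]);st()
for t in ["chisel","roller","edge","grip"]:
    print(t,[(np.round(b["centre"],1),round(b["conf"],2)) for b in boxes_of("wrist",t)][:3])
for conf,m in mask("wrist","chisel")[:1]:
    np.save("mw1.npy",m);rc=rect(p,m,.012);print(conf,m.sum(),rc)
import pickle;pickle.dump(p,open("p1.pkl","wb"))
E
```

```text
t 2.85 pos [590.45 311.18 218.91] yaw 16.71 lean 0.06 F [-0.29 -0.26 -0.19] M [ 0.017 -0.001  0.008] op 86.67 g 0.0
t 2.9 pos [589.11 312.43 219.16] yaw 16.82 lean 0.07 F [-0.29  0.47  0.59] M [-0.     0.039  0.006] op 86.75 g 0.0
chisel [(array([284.8, 179.6]), 0.82)]
roller [(array([279.9, 161.1]), 0.37)]
edge []
grip [(array([285.3, 176.3]), 0.7)]
0.85 3415 ((566.9844970703125, 299.9544372558594), (177.11614990234375, 48.40693664550781), 16.751922607421875)
```

View pics/w1.png

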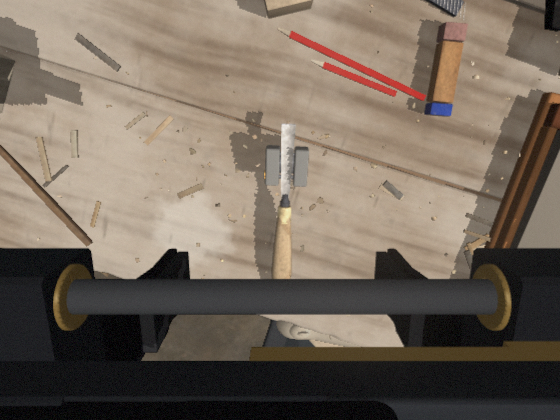

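The wrist picture shows the chisel's edge at about (288,124), the cheeks' outer corners at (266,147), (308,147), (266,186) and (308,186), and the handle running down to (283,275).

```bash
cat >> h.py <<'E'
def chis(x,y,yaw,X,z0=.014,pitch=-11.5):
    """chisel-frame points -> world; yaw = heading of edge direction (-y chisel)"""
    a=np.radians(yaw);f=np.array([np.cos(a),np.sin(a),0]);b=np.radians(pitch)
    Y=-f*np.cos(b)+np.array([0,0,np.sin(b)]);Z=f*np.sin(b)+np.array([0,0,np.cos(b)]);Xx=np.cross(Y,Z)
    return np.array([x,y,z0])+np.atleast_2d(X)@np.array([Xx,Y,Z])
E
python3 - <<'E'
from h import *
import pickle
from scipy.optimize import least_squares
p=pickle.load(open("p1.pkl","rb"));m=np.load("mw1.npy")
P=np.array([[0,-97.6,-.3],[22,-75,13],[-22,-75,13],[22,-35,13],[-22,-35,13]])/1000
print(np.round(proj(p,chis(.565,.3,17,P)),1))
px=np.array([[288,124],[266,147],[308,147],[266,186],[308,186]])
if proj(p,chis(.565,.3,17,P))[1,0]>280: P[:,0]*=-1
rows=np.arange(215,270,6);hc=np.array([np.nonzero(m[v])[0].mean() if m[v].any() else np.nan for v in rows]);print(rows,hc)
def f(q):
    e=(proj(p,chis(*q,P))-px).ravel()
    H=proj(p,chis(*q,np.c_[np.zeros(20),np.linspace(0,.09,20),np.full(20,.012)]))
    k=~np.isnan(hc);o=np.argsort(H[:,1])
    return np.r_[e,np.interp(rows[k],H[o,1],H[o,0])-hc[k]]
s=least_squares(f,[.565,.3,17],loss="soft_l1",x_scale=[.01,.01,1]);print(s.x,np.round(s.fun,1))
print("grip",chis(*s.x,[0,-.059,.003]),"edge",chis(*s.x,[0,-.0976,-.0003]),"butt",chis(*s.x,[0,.095,.012]))
# check in top
g=vision.capture("top");pt=vision.camera_params("top");print(proj(pt,chis(*s.x,np.array([[0,-.0976,0],[0,.095,.012]]))))
E
```

```text
[[285.4 118.9]
 [263.5 144.6]
 [307.5 144.4]
 [264.5 182.1]
 [306.5 181.9]]
[215 221 227 233 239 245 251 257 263 269] [283.5 283.5 283.  283.  282.5 282.5 282.  281.5 281.5 281. ]
[ 0.56103774  0.30046435 14.27007312] [ 0.3 -1.3 -0.6  0.3  1.2  2.2 -1.5 -1.4 -1.7  0.4  0.4  0.1  0.3 -0.
  0.2 -0.1  0.1  0.3 -0.   0.2]
grip [[0.61648972 0.31456804 0.02870248]] edge [[0.65378532 0.32405382 0.03316433]] butt [[0.46849871 0.27692791 0.00681914]]
[[137.00309797 201.63912373]
 [155.70238785 277.96799232]]
```

```bash
python3 - <<'E'
from h import *
s=st();Rg=Rt(14.3,-25);z=Rg.as_matrix()[:,2];T=np.array([.6165,.3146,.0287])+.014*z
mv(T-.10*z,Rg,s)
E
```

```text
t 3.2 pos [587.65 314.41 220.41] yaw 17.09 lean -0.03 F [ 0.35  0.22 -0.21] M [-0.062 -0.096 -0.044] op 87.11 g 0.0
translation [-0.0291, 0.0219, 0.3792] rotation [-0.0035, 0.1387, 0.0152]
```

>>> step_arm --series '[{"translation": [-0.029,0.02,0.379],"rotation": [-0.002,0.139,0.015],"fingers": 1},{"translation": [-0.029,0.02,0.379],"rotation": [-0.002,0.139,0.015],"fingers": 1},{"translation": [-0.029,0.02,0.379],"rotation": [-0.002,0.139,0.015],"fingers": 1},{"translation": [-0.029,0.02,0.379],"rotation": [-0.002,0.139,0.015],"fingers": 1},{"translation": [-0.029,0.02,0.379],"rotation": [-0.002,0.139,0.015],"fingers": 1},{"translation": [-0.029,0.02,0.379],"rotation": [-0.002,0.139,0.015],"fingers": 1}]'

```text
time_s: 3.7
tool_pos: [0.584, 0.304, 0.108]
tcp_rot: [0.969, 0.121, 0.214, -0.026]
force: [2.5, -0.8, 1.5]
opening: 0.0867
gripper_force: 0.0
```

```bash
python3 - <<'E'
from h import *
s=st();Rg=Rt(14.3,-25);z=Rg.as_matrix()[:,2];T=np.array([.6165,.3146,.0287])+.014*z
mv(T,Rg,s)
im=vision.capture("wrist");p=vision.camera_params("wrist");cv2.imwrite("pics/w2.png",im[:,:,::-1])
P=np.array([[0,-97.6,-.3],[22,-75,13],[-22,-75,13],[22,-35,13],[-22,-35,13]])/1000
print(np.round(proj(p,chis(.561,.3005,14.3,P)),1)); print(proj(p,T))
q=[r.sense()["tool_pos"] for _ in range(3)];print(q)
E
```

```text
t 3.7 pos [584.02 304.05 108.  ] yaw 14.2 lean -24.85 F [ 2.48 -0.84  1.55] M [-0.318  0.323 -0.145] op 86.67 g 0.0
translation [-0.0078, -0.0081, 0.3342] rotation [0.0007, 0.0009, -0.0003]
[[272.8 149.6]
 [243.1 177.1]
 [301.7 177.3]
 [243.1 230.2]
 [301.4 230.4]]
[[272.87658545 194.8885754 ]]
[array([0.57694207, 0.29876775, 0.10152103]), array([0.57694207, 0.29876775, 0.10152103]), array([0.57694207, 0.29876775, 0.10152103])]
```

View pics/w2.png

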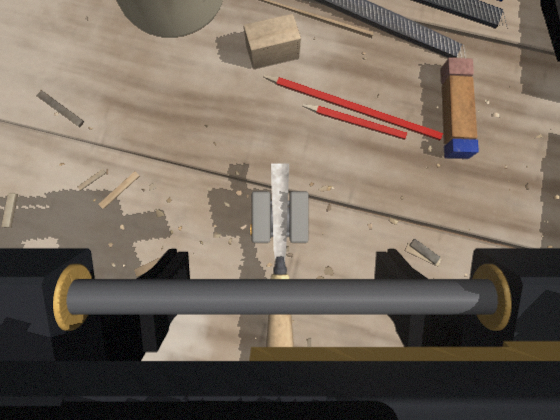

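The edge is at (280,164) and the cheeks span columns 253–308 and rows 191–243. The arm was still settling in this picture, so I'll refit from a settled one.

```bash
cat > fit.py <<'E'
from h import *
from scipy.optimize import least_squares
P=np.array([[0,-97.6,-.3],[22,-75,13],[-22,-75,13],[22,-35,13],[-22,-35,13]])/1000
for _ in range(2): vision.capture("wrist")
s=st();p=vision.camera_params("wrist");im=vision.capture("wrist");st()
cv2.imwrite("pics/w3.png",cv2.resize(im[130:290,180:380],None,fx=3.5,fy=3.5,interpolation=cv2.INTER_CUBIC)[:,:,::-1])
print(np.round(proj(p,chis(.561,.3005,14.3,P)),1))
import pickle;pickle.dump(p,open("p3.pkl","wb"))
E
python3 fit.py
```

```text
t 3.85 pos [583.06 300.07 106.57] yaw 14.09 lean -24.52 F [-0.59  0.48  0.51] M [-0.153  0.734 -0.003] op 86.9 g 0.0
t 3.9 pos [585.71 302.61 109.18] yaw 14.05 lean -24.81 F [0.11 0.91 1.9 ] M [-0.228  0.702  0.022] op 87.0 g 0.0
[[272.2 159.9]
 [243.1 187.5]
 [300.8 187.3]
 [243.4 239.9]
 [300.9 239.6]]
```

View pics/w3.png

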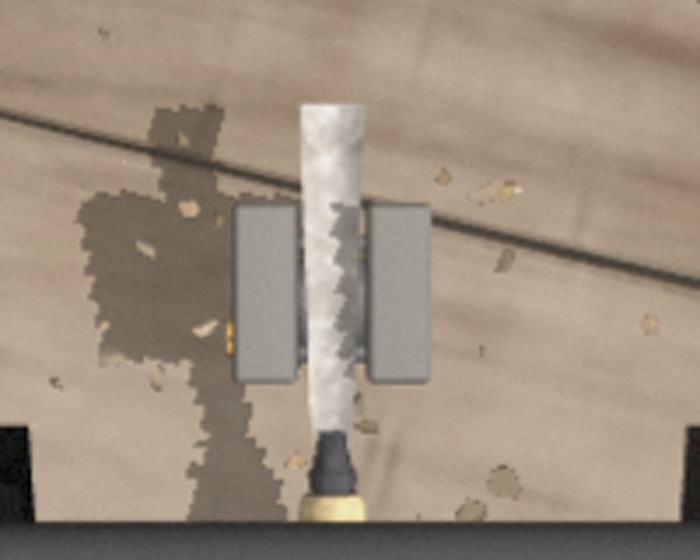

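The cheeks span columns 247–303 in full-frame pixels, with centre 275. The tool's centreline is at about 281, so the tool must shift about 4 mm to −y before going in.

>>> step_arm --series '[{"translation": [-0.008,-0.013,0.1],"rotation": [0,0,0],"fingers": 1},{"translation": [-0.008,-0.013,0.18],"rotation": [0,0,0],"fingers": 1},{"translation": [-0.008,-0.013,0.26],"rotation": [0,0,0],"fingers": 1},{"translation": [-0.008,-0.013,0.335],"rotation": [0,0,0],"fingers": 1},{"translation": [-0.008,-0.013,0.335],"rotation": [0,0,0],"fingers": 1},{"translation": [-0.008,-0.013,0.335],"rotation": [0,0,0],"fingers": 1}]'

```text
time_s: 4.4
tool_pos: [0.6295, 0.3207, 0.028]
tcp_rot: [0.971, 0.117, 0.206, -0.016]
force: [-0.1, 0.2, -0.2]
opening: 0.0868
gripper_force: 0.0
```

```bash
python3 - <<'E'
from h import *
st();p=vision.camera_params("wrist");im=vision.capture("wrist");cv2.imwrite("pics/w4.png",im[:,:,::-1]);s=st();mv([.6227,.3146,.016],Rt(14.3,-25),s)
E
```

```text
t 4.4 pos [629.51 320.74  27.98] yaw 13.56 lean -23.86 F [-0.11  0.23 -0.21] M [-0.238  0.783 -0.005] op 86.8 g 0.0
t 4.45 pos [628.93 321.17  29.06] yaw 13.59 lean -23.92 F [-0.92  0.14 -0.46] M [-0.226  0.827  0.008] op 87.0 g 0.0
translation [-0.0409, 0.0157, 0.0297] rotation [0.0063, 0.006, -0.0015]
```

View pics/w4.png

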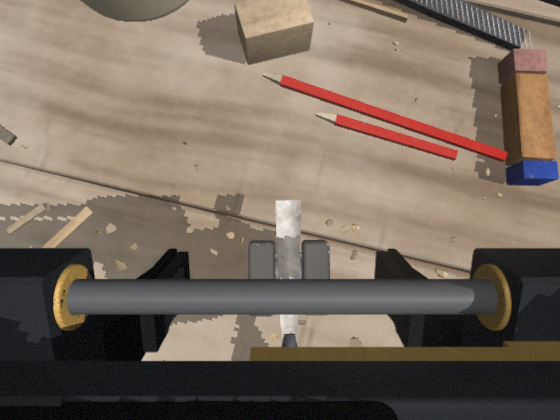

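>>> step_arm --series '[{"translation": [0,0,0],"rotation": [0,0,0],"fingers": 1},{"translation": [0,0,0],"rotation": [0,0,0],"fingers": 1}]'

```text
time_s: 4.62
tool_pos: [0.6273, 0.3214, 0.0298]
tcp_rot: [0.971, 0.118, 0.207, -0.017]
force: [-0.5, -0.2, -1.2]
opening: 0.0869
gripper_force: 0.0
```

```bash
python3 - <<'E'
from h import *
s=st();mv([.6227,.3146,.016],Rt(14.3,-25),s);print(s["joint_positions"],s["qvel"])
E
```

```text
t 4.62 pos [627.35 321.38  29.85] yaw 13.68 lean -23.93 F [-0.52 -0.19 -1.2 ] M [-0.22   0.879 -0.049] op 86.93 g 0.0
translation [-0.0375, 0.0176, 0.0342] rotation [0.006, 0.0059, -0.0011]
[ 0.5991221   0.46741495 -0.67938161  1.35333711 -0.16092308 -0.10579468] [ 0.00044101 -0.002523   -0.01179922  0.00969397  0.00256534 -0.00541722]
```

Joint 5 is at its limit, so the back-lean is too strong. I'll lift and use a lean near the vertical instead.

```bash
python3 - <<'E'
from h import *
s=st();mv([.618,.3134,.075],Rt(14.3,-4),s)
E
```

```text
t 4.62 pos [627.35 321.38  29.85] yaw 13.68 lean -23.93 F [-0.52 -0.19 -1.2 ] M [-0.22   0.879 -0.049] op 86.93 g 0.0
translation [0.0275, 0.0208, -0.1521] rotation [0.0057, -0.1107, -0.0021]
```

>>> step_arm --series '[{"translation": [0.0,0.0,-0.1],"rotation": [0,0,0],"fingers": 1},{"translation": [0.028,0.021,-0.152],"rotation": [0.006,-0.06,-0.002],"fingers": 1},{"translation": [0.028,0.021,-0.152],"rotation": [0.006,-0.111,-0.002],"fingers": 1},{"translation": [0.028,0.021,-0.152],"rotation": [0.006,-0.111,-0.002],"fingers": 1},{"translation": [0.028,0.021,-0.152],"rotation": [0.006,-0.111,-0.002],"fingers": 1},{"translation": [0.028,0.021,-0.152],"rotation": [0.006,-0.111,-0.002],"fingers": 1},{"translation": [0.028,0.021,-0.152],"rotation": [0.006,-0.111,-0.002],"fingers": 1}]'

```text
time_s: 5.2
tool_pos: [0.6128, 0.316, 0.0746]
tcp_rot: [0.991, 0.124, 0.053, -0.002]
force: [1.5, -2.9, -0.4]
opening: 0.0868
gripper_force: 0.0
```

```bash
python3 - <<'E'
from h import *
s=st();mv([.618,.3134,.0147],Rt(14.3,-4),s);print(s["joint_positions"],s["qvel"])
vision.capture("wrist")
s=st();mv([.618,.3134,.0147],Rt(14.3,-4),s)
E
```

```text
t 5.2 pos [612.81 316.03  74.61] yaw 14.24 lean -6.08 F [ 1.46 -2.85 -0.35] M [-0.475 -0.044 -0.049] op 86.84 g 0.0
translation [-0.0066, 0.011, 0.2002] rotation [0.0027, -0.0116, -0.0001]
[ 0.73890843  0.52442676 -0.0874248   0.07508504 -0.87062035  1.03499138] [-0.40950459  0.55441256  1.94178134 -2.00006945 -2.20646955  2.16408794]
t 5.25 pos [619.39 320.24  77.54] yaw 14.09 lean -6.28 F [7.16 2.42 3.74] M [ 0.398 -0.771 -0.019] op 86.96 g 0.0
translation [-0.0329, 0.0211, 0.2071] rotation [-0.0001, -0.0127, -0.0012]
```

>>> step_arm --series '[{"translation": [0,0,0],"rotation": [0,0,0],"fingers": 1},{"translation": [0,0,0],"rotation": [0,0,0],"fingers": 1},{"translation": [0,0,0],"rotation": [0,0,0],"fingers": 1}]'

```text
time_s: 5.5
tool_pos: [0.616, 0.3111, 0.0721]
tcp_rot: [0.991, 0.12, 0.056, 0.001]
force: [-0.8, 0.1, -0.2]
opening: 0.0872
gripper_force: 0.0
```

```bash
python3 - <<'E'
from h import *
s=st();mv([.618,.3134,.0147],Rt(14.3,-4),s);print(s["joint_positions"],s["qvel"])
p=vision.camera_params("wrist");im=vision.capture("wrist")
s=st();mv([.618,.3134,.0147],Rt(14.3,-4),s)
for c,m in mask("wrist","chisel")[:1]:
    for v in range(150,260,10):
        x=np.nonzero(m[v])[0]
        if len(x): print(v,x.min(),x.max(),(x.min()+x.max())/2)
for y in (-.0976,-.075,-.059,-.035): print(proj(p,chis(.5615,.299,14.3,[[0,y,.013]])))
E
```

```text
t 5.5 pos [616.04 311.06  72.14] yaw 13.81 lean -6.32 F [-0.78  0.07 -0.19] M [-0.116  0.272 -0.019] op 87.22 g 0.0
translation [-0.0129, -0.0091, 0.1911] rotation [0.0054, -0.0128, -0.0022]
[ 0.73452597  0.52680302 -0.09527857  0.08755208 -0.86106282  1.02402827] [ 0.00039359 -0.00065479 -0.01555386 -0.00245495 -0.00540529  0.00547571]
t 5.55 pos [615.86 310.91  72.02] yaw 13.82 lean -6.29 F [ 0.64  0.14 -0.52] M [-0.038  0.196  0.015] op 86.91 g 0.0
translation [-0.0121, -0.0095, 0.1907] rotation [0.0054, -0.0127, -0.0022]
180 266 287 276.5
190 266 287 276.5
200 267 286 276.5
210 244 310 277.0
220 244 311 277.5
230 244 309 276.5
240 244 309 276.5
250 243 309 276.0
[[276.34332769 176.61657424]]
[[276.7285282 210.9740729]]
[[276.98663888 233.99594667]]
[[277.35302061 266.67492667]]
```

The projected chisel now matches the picture to about 1 px. Next I descend and grip.

>>> step_arm --series '[{"translation": [-0.012,-0.009,0.07],"rotation": [0.005,-0.013,-0.002],"fingers": 1},{"translation": [-0.012,-0.009,0.14],"rotation": [0.005,-0.013,-0.002],"fingers": 1},{"translation": [-0.012,-0.009,0.19],"rotation": [0.005,-0.013,-0.002],"fingers": 1},{"translation": [-0.012,-0.009,0.19],"rotation": [0.005,-0.013,-0.002],"fingers": 1},{"translation": [-0.012,-0.009,0.19],"rotation": [0.005,-0.013,-0.002],"fingers": 1}]'

```text
time_s: 6.02
tool_pos: [0.6186, 0.3136, 0.0146]
tcp_rot: [0.992, 0.124, 0.034, -0.004]
force: [0.9, 0.0, -0.4]
opening: 0.0867
gripper_force: 0.0
```

```bash
python3 - <<'E'
from h import *
s=st();mv([.618,.3134,.0147],Rt(14.3,-4),s);print(s["joint_positions"])
E
```

```text
t 6.02 pos [618.64 313.65  14.6 ] yaw 14.26 lean -3.89 F [ 0.93  0.   -0.37] M [-0.033  0.058 -0.031] op 86.68 g 0.0
translation [-0.0023, 0.0003, -0.0005] rotation [0.0005, 0.0006, -0.0002]
[ 0.71782289  0.61010192 -0.08671635  0.04397183 -0.81445897  1.0726319 ]
```

>>> step_arm --series '[{"translation": [0,0,0],"rotation": [0,0,0],"fingers": 0.4},{"translation": [0,0,0],"rotation": [0,0,0],"fingers": 0.4},{"translation": [0,0,0],"rotation": [0,0,0],"fingers": 0.4},{"translation": [0,0,0],"rotation": [0,0,0],"fingers": 0.4},{"translation": [0,0,0],"rotation": [0,0,0],"fingers": 0.4},{"translation": [0,0,0],"rotation": [0,0,0],"fingers": 0.4},{"translation": [0,0,0],"rotation": [0,0,0],"fingers": 0.4}]' --squeeze 40

```text
time_s: 6.6
tool_pos: [0.6198, 0.3148, 0.0158]
tcp_rot: [0.992, 0.124, 0.035, -0.005]
force: [-0.1, -0.1, 1.0]
opening: 0.0482
gripper_force: 0.0
```

```bash
python3 - <<'E'
from h import *
s=st()
E
```

```text
t 6.6 pos [619.82 314.81  15.8 ] yaw 14.24 lean -4.05 F [-0.09 -0.09  0.98] M [-0.095  0.119 -0.016] op 48.24 g 0.0
```

>>> step_arm --series '[{"translation": [0,0,0],"rotation": [0,0,0],"fingers": 0.2},{"translation": [0,0,0],"rotation": [0,0,0],"fingers": 0.2},{"translation": [0,0,0],"rotation": [0,0,0],"fingers": 0.2},{"translation": [0,0,0],"rotation": [0,0,0],"fingers": 0.2},{"translation": [0,0,-0.1],"rotation": [0,0,0],"fingers": 0.2},{"translation": [0,0,-0.2],"rotation": [0,0,0],"fingers": 0.2},{"translation": [0,0,-0.3],"rotation": [0,0,0],"fingers": 0.2},{"translation": [0,0,-0.3],"rotation": [0,0,0],"fingers": 0.2},{"translation": [0,0,-0.3],"rotation": [0,0,0],"fingers": 0.2},{"translation": [0,0,-0.3],"rotation": [0,0,0],"fingers": 0.2}]'

```text
time_s: 7.43
tool_pos: [0.6132, 0.313, 0.1051]
tcp_rot: [0.992, 0.124, 0.035, -0.005]
force: [-0.2, -1.2, -1.1]
opening: 0.0177
gripper_force: 0.0
```

```bash
python3 - <<'E'
from h import *
s=st()
p=vision.camera_params("wrist");im=vision.capture("wrist");cv2.imwrite("pics/w5.png",im[:,:,::-1])
s=st();T=R.from_quat(s["tcp_rot"]);st()
E
```

```text
t 7.43 pos [613.18 313.   105.12] yaw 14.22 lean -4.0 F [-0.17 -1.25 -1.08] M [-0.067  0.171 -0.006] op 17.74 g 0.0
t 7.48 pos [612.89 312.67 104.21] yaw 14.22 lean -3.91 F [-0.01  0.23  0.26] M [-0.063  0.147 -0.007] op 17.76 g 0.0
t 7.48 pos [612.89 312.67 104.21] yaw 14.22 lean -3.91 F [-0.01  0.23  0.26] M [-0.063  0.147 -0.007] op 17.76 g 0.0
```

View pics/w5.png

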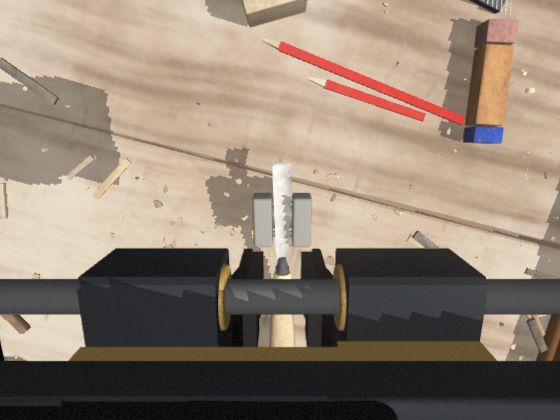

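The fingers closed to 17.7 mm holding nothing. The chisel is still on the bench, with cheeks at columns 253–311 and rows 193–247. I'll open, refit its pose and check for movement.

```bash
python3 - <<'E'
from h import *
from scipy.optimize import least_squares
p=vision.camera_params("wrist");im=vision.capture("wrist");s=st()
P=np.array([[0,-97.6,-.3],[22,-75,13],[-22,-75,13],[22,-35,13],[-22,-35,13]])/1000
px=np.array([[283,165],[253.5,193.5],[311,193.5],[253,247],[312,247]])
print(np.round(proj(p,chis(.5615,.299,14.3,P)),1))
f=lambda q:(proj(p,chis(*q,P))-px).ravel()
o=least_squares(f,[.5615,.299,14.3],x_scale=[.01,.01,1]);print(o.x,np.round(o.fun,1))
f=lambda q:(proj(p,chis(q[0],q[1],q[2],P,q[3]))-px).ravel()
o=least_squares(f,[.5615,.299,14.3,.014],x_scale=[.01,.01,1,.01]);print(o.x,np.round(o.fun,1))
print(chis(*o.x[:3],[0,-.059,.003]))
# top view check
vision.capture("top");pt=vision.camera_params("top")
for c,m in mask("top","chisel")[:2]: print(c,rect(pt,m,.012))
E
```

```text
t 7.53 pos [612.85 312.59 103.81] yaw 14.23 lean -3.88 F [ 0.08 -0.74 -0.79] M [-0.068  0.089  0.002] op 17.08 g 0.0
[[281.2 163.1]
 [250.9 198.2]
 [311.7 198.1]
 [252.7 247.6]
 [310.2 247.5]]
[ 0.56288719  0.29871789 14.06914517] [-0.4 -3.7 -1.4  2.8  1.9  2.9  0.6 -1.1 -0.8 -1. ]
[5.62447517e-01 2.98599982e-01 1.40690661e+01 1.12006452e-02] [-0.4 -3.2 -1.   2.9  1.6  3.   0.9 -1.5 -1.1 -1.4]
[[0.61794864 0.31250905 0.02870248]]
0.59 ((561.1271362304688, 304.24005126953125), (193.24490356445312, 45.902923583984375), 9.847064018249512)
```

```bash
python3 - <<'E'
from h import *
s=st();mv([.618,.313,.0140],Rt(14.2,-4),s)
E
```

```text
t 7.63 pos [613.04 312.65 103.78] yaw 14.23 lean -3.89 F [ 0.85 -0.23  0.77] M [-0.062  0.082  0.059] op 17.42 g 0.0
translation [-0.004, 0.0027, 0.2997] rotation [0.0002, 0.0006, 0.0002]
```

>>> step_arm --series '[{"translation": [0,0,0],"rotation": [0,0,0],"fingers": 0.8},{"translation": [0,0,0],"rotation": [0,0,0],"fingers": 0.8},{"translation": [0,0,0],"rotation": [0,0,0],"fingers": 0.8},{"translation": [0,0,0],"rotation": [0,0,0],"fingers": 0.8},{"translation": [0,0,0],"rotation": [0,0,0],"fingers": 0.8},{"translation": [0,0,0],"rotation": [0,0,0],"fingers": 0.8},{"translation": [0,0,0],"rotation": [0,0,0],"fingers": 0.8},{"translation": [0,0,0],"rotation": [0,0,0],"fingers": 0.8},{"translation": [0,0,0],"rotation": [0,0,0],"fingers": 0.8},{"translation": [0,0,0],"rotation": [0,0,0],"fingers": 0.8}]'

```text
time_s: 8.47
tool_pos: [0.6137, 0.3132, 0.1054]
tcp_rot: [0.992, 0.124, 0.035, -0.005]
force: [0.0, -0.3, 0.1]
opening: 0.0684
gripper_force: 0.0
```

>>> step_arm --series '[{"translation": [-0.002,0.0,0.1],"rotation": [0,0,0],"fingers": 0.8},{"translation": [-0.002,0.0,0.2],"rotation": [0,0,0],"fingers": 0.8},{"translation": [-0.002,0.0,0.27],"rotation": [0,0,0],"fingers": 0.8},{"translation": [-0.002,0.0,0.302],"rotation": [0,0,0],"fingers": 0.8},{"translation": [-0.002,0,0.302],"rotation": [0,0,0],"fingers": 0.8},{"translation": [-0.002,0,0.302],"rotation": [0,0,0],"fingers": 0.4},{"translation": [-0.002,0,0.302],"rotation": [0,0,0],"fingers": 0.4},{"translation": [-0.002,0,0.302],"rotation": [0,0,0],"fingers": 0.4},{"translation": [-0.002,0,0.302],"rotation": [0,0,0],"fingers": 0.4},{"translation": [-0.002,0,0.302],"rotation": [0,0,0],"fingers": 0.4},{"translation": [-0.002,0,0.302],"rotation": [0,0,0],"fingers": 0.4}]' --squeeze 40

```text
time_s: 9.38
tool_pos: [0.6195, 0.3149, 0.0158]
tcp_rot: [0.992, 0.124, 0.035, -0.005]
force: [0.8, -0.9, 0.3]
opening: 0.039
gripper_force: 0.0
```

>>> step_arm --series '[{"translation": [0,0,0],"rotation": [0,0,0],"fingers": 0.4},{"translation": [0,0,0],"rotation": [0,0,0],"fingers": 0.4}]' --squeeze 40

```text
time_s: 9.55
tool_pos: [0.6193, 0.3147, 0.0152]
tcp_rot: [0.992, 0.124, 0.035, -0.005]
force: [0.1, 0.1, 1.1]
opening: 0.036
gripper_force: 0.0
```

```bash
python3 - <<'E'
from h import *
s=st()
p=vision.camera_params("wrist");im=vision.capture("wrist");cv2.imwrite("pics/w6.png",im[120:360,140:420][:,:,::-1].repeat(2,0).repeat(2,1))
st()
E
```

```text
t 9.55 pos [619.29 314.67  15.17] yaw 14.24 lean -4.05 F [0.12 0.11 1.13] M [-0.049  0.16  -0.06 ] op 35.99 g 0.0
t 9.6 pos [619.27 314.65  15.08] yaw 14.24 lean -4.04 F [-0.52  0.01 -0.27] M [-0.106  0.121 -0.034] op 35.49 g 0.0
```

View pics/w6.png

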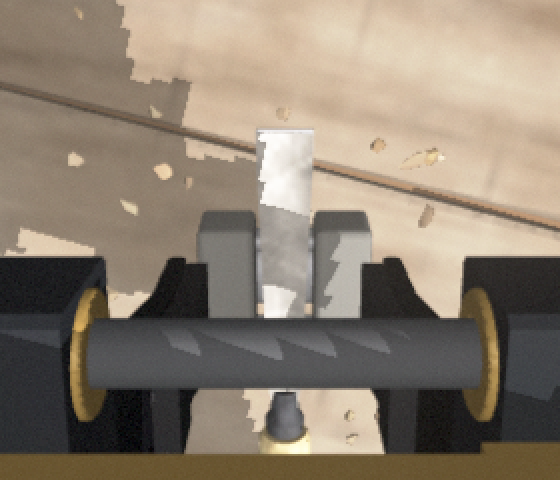

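The fingers sit above and in front of the cheeks in this picture, with a gap of 36 mm and no contact. They look about 30 mm higher than the stated TCP, so I'll open and probe lower for a touch.

>>> step_arm --series '[{"translation": [0,0,0],"rotation": [0,0,0],"fingers": 0.8},{"translation": [0,0,0],"rotation": [0,0,0],"fingers": 0.8},{"translation": [0,0,0],"rotation": [0,0,0],"fingers": 0.8},{"translation": [0,0,0],"rotation": [0,0,0],"fingers": 0.8},{"translation": [0,0,0],"rotation": [0,0,0],"fingers": 0.8},{"translation": [0,0,0],"rotation": [0,0,0],"fingers": 0.8},{"translation": [0,0,0],"rotation": [0,0,0],"fingers": 0.8},{"translation": [0,0,0.012],"rotation": [0,0,0],"fingers": 0.8},{"translation": [0,0,0.024],"rotation": [0,0,0],"fingers": 0.8},{"translation": [0,0,0.036],"rotation": [0,0,0],"fingers": 0.8},{"translation": [0,0,0.036],"rotation": [0,0,0],"fingers": 0.8}]'

```text
time_s: 10.52
tool_pos: [0.6193, 0.3143, 0.0028]
tcp_rot: [0.992, 0.124, 0.034, -0.004]
force: [-0.2, -0.7, -1.2]
opening: 0.0698
gripper_force: 0.0
```

```bash
python3 - <<'E'
from h import *
s=st()
P=np.array([[0,-97.6,-.3],[22,-75,13],[-22,-75,13],[22,-35,13],[-22,-35,13]])/1000
p=vision.camera_params("wrist");im=vision.capture("wrist");s=st()
print(np.round(proj(p,chis(.562,.299,14.2,P)),1), "tcp",proj(p,s["tool_pos"]))
for c,m in mask("wrist","chisel")[:1]:
    for v in range(190,280,8):
        x=np.nonzero(m[v])[0]
        if len(x): print(v,x.min(),x.max())
E
```

```text
t 10.52 pos [619.29 314.26   2.79] yaw 14.22 lean -3.91 F [-0.22 -0.73 -1.2 ] M [-0.085  0.149 -0.028] op 69.78 g 0.0
t 10.57 pos [619.57 314.46   3.26] yaw 14.23 lean -3.95 F [ 0.09  0.24 -0.06] M [-0.098  0.059  0.036] op 69.59 g 0.0
[[281.7 185.8]
 [233.7 241.7]
 [329.7 241.6]
 [237.7 313.8]
 [325.8 313.8]] tcp [[280.15607298 243.91904452]]
190 266 296
198 267 296
206 266 295
214 267 295
222 268 295
230 242 321
238 236 326
246 234 327
254 235 327
262 235 327
270 236 326
278 237 325
```

>>> step_arm --series '[{"translation": [0,0,0.01],"rotation": [0,0,0],"fingers": 0.8},{"translation": [0,0,0.02],"rotation": [0,0,0],"fingers": 0.8},{"translation": [0,0,0.02],"rotation": [0,0,0],"fingers": 0.8}]'

```text
time_s: 10.87
tool_pos: [0.62, 0.3147, -0.0026]
tcp_rot: [0.992, 0.124, 0.034, -0.004]
force: [-0.8, 0.2, 0.2]
opening: 0.0693
gripper_force: 0.0
```

```bash
python3 - <<'E'
from h import *
s=st()
E
```

```text
t 10.87 pos [619.98 314.65  -2.59] yaw 14.23 lean -3.97 F [-0.83  0.2   0.16] M [-0.121  0.12   0.004] op 69.34 g 0.0
```

>>> step_arm --series '[{"translation": [0,0,0.015],"rotation": [0,0,0],"fingers": 0.8},{"translation": [0,0,0.03],"rotation": [0,0,0],"fingers": 0.8},{"translation": [0,0,0.03],"rotation": [0,0,0],"fingers": 0.8}]'

```text
time_s: 11.12
tool_pos: [0.6203, 0.3146, -0.0121]
tcp_rot: [0.992, 0.124, 0.034, -0.004]
force: [0.2, 0.4, -0.3]
opening: 0.0693
gripper_force: 0.0
```

```bash
python3 - <<'E'
from h import *
s=st()
p=vision.camera_params("wrist");im=vision.capture("wrist");cv2.imwrite("pics/w7.png",im[120:360,140:420][:,:,::-1].repeat(2,0).repeat(2,1))
E
```

```text
t 11.12 pos [620.3  314.6  -12.14] yaw 14.22 lean -3.92 F [ 0.21  0.41 -0.29] M [-0.04   0.123 -0.052] op 69.31 g 0.0
```

View pics/w7.png

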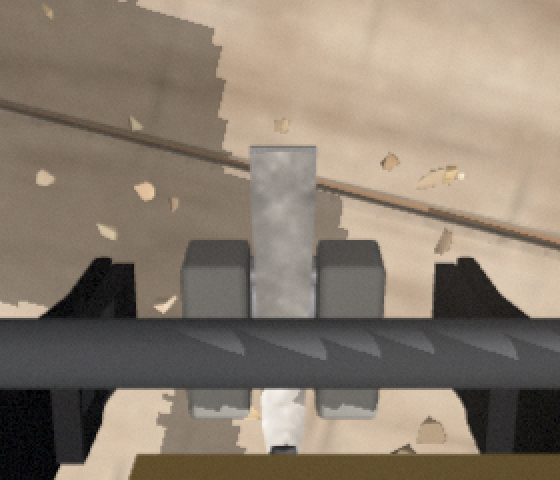

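The cheeks' front top is about 163 mm from the camera (100 px wide) and the finger ends are about 172 mm away. The real finger ends therefore lie about 37 mm behind the reported TCP. I'll go down another 11 mm and close.

>>> step_arm --series '[{"translation": [0,0,0.018],"rotation": [0,0,0],"fingers": 0.8},{"translation": [0,0,0.036],"rotation": [0,0,0],"fingers": 0.8},{"translation": [0,0,0.036],"rotation": [0,0,0],"fingers": 0.8},{"translation": [0,0,0.036],"rotation": [0,0,0],"fingers": 0.3},{"translation": [0,0,0.036],"rotation": [0,0,0],"fingers": 0.3},{"translation": [0,0,0.036],"rotation": [0,0,0],"fingers": 0.3},{"translation": [0,0,0.036],"rotation": [0,0,0],"fingers": 0.3},{"translation": [0,0,0.036],"rotation": [0,0,0],"fingers": 0.3},{"translation": [0,0,0.036],"rotation": [0,0,0],"fingers": 0.3},{"translation": [0,0,0.036],"rotation": [0,0,0],"fingers": 0.3}]' --squeeze 40

```text
time_s: 12.0
tool_pos: [0.6219, 0.3154, -0.0213]
tcp_rot: [0.992, 0.124, 0.035, -0.005]
force: [0.1, 0.1, -0.2]
opening: 0.0436
gripper_force: 40.0
```

```bash
python3 - <<'E'
from h import *
s=st()
E
```

```text
t 12.0 pos [621.85 315.4  -21.29] yaw 14.24 lean -4.06 F [ 0.09  0.09 -0.21] M [-0.039  0.18  -0.017] op 43.56 g 40.0
```

```bash
cat >> h.py <<'E'
def cpose(x,y,yaw,z0,pitch):
    o=chis(x,y,yaw,np.array([[0,0,0],[1,0,0],[0,1,0],[0,0,1.]]),z0,pitch)
    return o[0],R.from_matrix((o[1:]-o[0]).T)
_o,_C=cpose(.562,.299,14.2,.014,-11.5);_Tg=Rt(14.2,-4.0);_tg=np.array([.6213,.3151,-.0215])
GR=_Tg.inv()*_C;Gt=_Tg.inv().apply(_o-_tg)   # chisel in reported tool frame
E0=np.array([0,-.0976,-.0003])
H0=np.array([.6147,.0127,0]);HY=4.2
def hold2w(x,y,z):
    a=np.radians(HY);return H0+[x*np.cos(a)-y*np.sin(a),x*np.sin(a)+y*np.cos(a),z]
def hone(x,z,pitch=30.1,y=0):
    """tool pose for edge at holder (x,y), height z"""
    C=cpose(0,0,HY,0,pitch)[1];o=hold2w(x,y,z)-C.apply(E0);T=C*GR.inv();return o-T.apply(Gt),T
def edge_now(s):
    T=R.from_quat(s["tcp_rot"]);C=T*GR;o=s["tool_pos"]+T.apply(Gt);e=o+C.apply(E0);d=e-H0;a=np.radians(HY)
    Y=C.as_matrix()[:,1]
    return np.round([1000*(d[0]*np.cos(a)+d[1]*np.sin(a)),1000*(-d[0]*np.sin(a)+d[1]*np.cos(a)),1000*d[2],np.degrees(np.arcsin(Y[2]))],2), np.round(1000*(o+C.apply([0,-.052,-.014])),2)
E
python3 - <<'E'
from h import *
s=r.sense();print(edge_now(s));print(hone(-.055,.075)[0],hone(.05,.04)[0])
s["tool_pos"]=s["tool_pos"]-R.from_quat(s["tcp_rot"]).apply([0,0,.105])
mv(*hone(-.055,.085),s)
E
```

```text
(array([ 63.18, 306.24,  33.41, -11.56]), array([614.63, 312.45,  10.85]))
[0.49802143 0.00519586 0.05687016] [0.60273945 0.01288587 0.02187016]
translation [-0.632, 0.9005, 0.0099] rotation [0.0162, -0.2308, 0.0547]
```

>>> step_arm --series '[{"translation": [0,0,-0.05],"rotation": [0,0,0],"fingers": 0.3},{"translation": [0,0,-0.12],"rotation": [0,0,0],"fingers": 0.3},{"translation": [0,0,-0.19],"rotation": [0,0,0],"fingers": 0.3},{"translation": [0,0,-0.26],"rotation": [0,0,0],"fingers": 0.3},{"translation": [0,0,-0.32],"rotation": [0,0,0],"fingers": 0.3},{"translation": [0,0,-0.35],"rotation": [0,0,0],"fingers": 0.3},{"translation": [0,0,-0.35],"rotation": [0,0,0],"fingers": 0.3}]'

```text
time_s: 12.58
tool_pos: [0.6154, 0.3141, 0.0853]
tcp_rot: [0.992, 0.124, 0.037, -0.006]
force: [0.2, -0.3, -2.9]
opening: 0.044
gripper_force: 40.0
```

```bash
python3 - <<'E'
from h import *
s=st();print(edge_now(s),s["joint_positions"]);mv(*hone(-.055,.085),s)
p=vision.camera_params("wrist");M=cv2.Rodrigues(p["rvec"])[0];c=-M.T@p["tvec"];T=R.from_quat(s["tcp_rot"]).inv()
print(T.apply(c.ravel()-s["tool_pos"]))
E
```

```text
t 12.58 pos [615.43 314.13  85.32] yaw 14.24 lean -4.24 F [ 0.17 -0.25 -2.88] M [ 0.022 -0.009  0.009] op 43.98 g 40.0
(array([ 56.52, 305.33, 140.13, -11.74]), array([608.13, 311.11, 117.44])) [ 0.72140918  0.53079147 -0.02968154  0.03911261 -0.94375301  1.07599765]
translation [-0.6354, 0.902, 0.0125] rotation [0.0157, -0.2318, 0.0549]
[ 0.06831067  0.00076407 -0.19968865]
```

>>> step_arm --series '[{"translation": [-0.08,0.1,0],"rotation": [0.002,-0.03,0.007],"fingers": 0.3},{"translation": [-0.16,0.2,0],"rotation": [0.004,-0.06,0.014],"fingers": 0.3},{"translation": [-0.24,0.3,0],"rotation": [0.006,-0.09,0.021],"fingers": 0.3},{"translation": [-0.32,0.4,0],"rotation": [0.008,-0.12,0.028],"fingers": 0.3},{"translation": [-0.4,0.5,0],"rotation": [0.01,-0.15,0.035],"fingers": 0.3},{"translation": [-0.47,0.6,0.003],"rotation": [0.012,-0.18,0.042],"fingers": 0.3},{"translation": [-0.53,0.7,0.006],"rotation": [0.014,-0.21,0.049],"fingers": 0.3},{"translation": [-0.59,0.8,0.009],"rotation": [0.016,-0.232,0.055],"fingers": 0.3},{"translation": [-0.635,0.87,0.012],"rotation": [0.016,-0.232,0.055],"fingers": 0.3},{"translation": [-0.635,0.902,0.012],"rotation": [0.016,-0.232,0.055],"fingers": 0.3},{"translation": [-0.635,0.902,0.012],"rotation": [0.016,-0.232,0.055],"fingers": 0.3},{"translation": [-0.635,0.902,0.012],"rotation": [0.016,-0.232,0.055],"fingers": 0.3}]'

```text
time_s: 13.58
tool_pos: [0.4974, 0.0046, 0.065]
tcp_rot: [0.945, 0.034, -0.324, 0.012]
force: [-0.2, 0.2, -2.7]
opening: 0.044
gripper_force: 40.0
```

```bash
python3 - <<'E'
from h import *
s=st();print(edge_now(s),s["joint_positions"]);mv(*hone(-.055,.06),s)
im=vision.capture("scene");cv2.imwrite("pics/s8.png",im[130:330,140:420][:,:,::-1].repeat(2,0).repeat(2,1))
p=vision.camera_params("wrist");im=vision.capture("wrist");cv2.imwrite("pics/w8.png",im[:,:,::-1])
for c,m in mask("wrist","holder")[:1]: print(c,rect(p,m,.03),m.sum())
s=st();M=cv2.Rodrigues(p["rvec"])[0];c=-M.T@p["tvec"];T=R.from_quat(s["tcp_rot"]).inv()
print(T.apply(c.ravel()-s["tool_pos"]))
E
```

```text
t 13.58 pos [497.41   4.6   65.03] yaw 4.08 lean 37.81 F [-0.19  0.16 -2.66] M [ 0.139 -1.983 -0.017] op 44.0 g 40.0
(array([-55.59,  -0.66,  82.93,  30.31]), array([513.14,   4.69,  94.12])) [ 0.25432972  0.68634492  0.06352331 -0.11093517 -1.59969158  1.42162463]
translation [0.049, -0.0019, 0.0597] rotation [-0.0001, 0.0012, -0.0007]
0.9 ((546.291748046875, 9.074005126953125), (133.2997283935547, 83.7777328491211), 3.8503224849700928) 36512
t 13.73 pos [497.66   5.79  66.02] yaw 4.24 lean 37.74 F [-0.64 -0.18 -3.18] M [ 0.147 -1.964 -0.06 ] op 43.59 g 40.0
[ 0.06912307  0.0015262  -0.1992668 ]
```

View pics/w8.png

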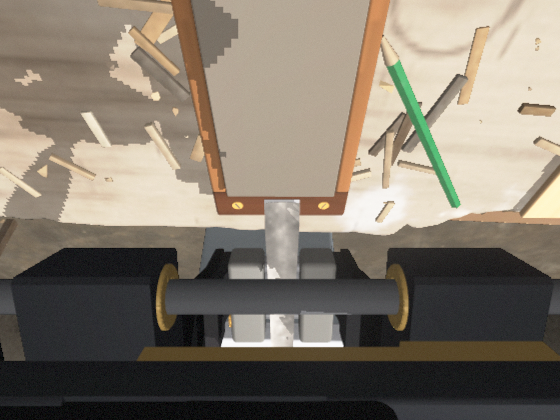

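The stone's near edge is at row 195, columns 226–335. The chisel's edge is at (282,200), central over it. I'll check these against the model.

```bash
python3 - <<'E'
from h import *
p=vision.camera_params("wrist");s=st();e,_=edge_now(s);print(e)
a=np.radians(HY)
def inh(X): d=X-H0;return np.round(np.c_[d[:,0]*np.cos(a)+d[:,1]*np.sin(a),-d[:,0]*np.sin(a)+d[:,1]*np.cos(a)]*1000,1)
for z in(.032,.04,.048): print(z,inh(toplane(p,[[226,195],[335,195]],z)))
print("cleat",inh(toplane(p,[[218,214],[345,213]],.027)))
print("edge px",proj(p,hold2w(*(e[:3]/1000))))
mv(*hone(-.055,.060),s)
E
```

```text
t 13.73 pos [497.66   5.79  66.02] yaw 4.24 lean 37.74 F [-0.64 -0.18 -3.18] M [ 0.147 -1.964 -0.06 ] op 43.59 g 40.0
[-55.27   0.68  83.99  30.24]
0.032 [[-113.1   35.3]
 [-113.2  -31.8]]
0.04 [[-103.9   33.5]
 [-104.   -30. ]]
0.048 [[-94.7  31.6]
 [-94.8 -28.3]]
cleat [[-138.5   44.2]
 [-137.5  -41.8]]
edge px [[282.64340408 198.17966624]]
translation [0.0501, 0.002, 0.063] rotation [0.0004, 0.0008, -0.0]
```

>>> step_arm --series '[{"translation": [0.02,0,0.02],"rotation": [0,0,0],"fingers": 0.3},{"translation": [0.04,0,0.04],"rotation": [0,0,0],"fingers": 0.3},{"translation": [0.06,0,0.055],"rotation": [0,0,0],"fingers": 0.3},{"translation": [0.074,0,0.069],"rotation": [0,0,0],"fingers": 0.3},{"translation": [0.074,0,0.069],"rotation": [0,0,0],"fingers": 0.3},{"translation": [0.074,0,0.069],"rotation": [0,0,0],"fingers": 0.3},{"translation": [0.074,0,0.069],"rotation": [0,0,0],"fingers": 0.3}]'

```text
time_s: 14.32
tool_pos: [0.5022, 0.0047, 0.0361]
tcp_rot: [0.945, 0.034, -0.324, 0.013]
force: [0.5, 0.9, -3.6]
opening: 0.0436
gripper_force: 40.0
```

```bash
cat >g.py <<'E'
from h import *
s=st();print(edge_now(s))
E
python3 g.py
```

```text
t 14.32 pos [502.16   4.69  36.1 ] yaw 4.16 lean 37.83 F [ 0.45  0.95 -3.61] M [ 0.108 -1.984  0.029] op 43.61 g 40.0
(array([-50.84,  -0.82,  53.98,  30.33]), array([517.9 ,   4.82,  65.18]))
```

>>> step_arm --series '[{"translation": [0.004,0,0.005],"rotation": [0,0,0],"fingers": 0.3},{"translation": [0.008,0,0.0105],"rotation": [0,0,0],"fingers": 0.3},{"translation": [0.012,0,0.0155],"rotation": [0,0,0],"fingers": 0.3},{"translation": [0.012,0,0.0155],"rotation": [0,0,0],"fingers": 0.3}]'

```text
time_s: 14.65
tool_pos: [0.5018, 0.0047, 0.0299]
tcp_rot: [0.945, 0.034, -0.324, 0.012]
force: [0.1, 0.2, -4.1]
opening: 0.0436
gripper_force: 40.0
```

>>> step_arm --series '[{"translation": [0.004,0,0.005],"rotation": [0,0,0],"fingers": 0.3},{"translation": [0.006,0,0.008],"rotation": [0,0,0],"fingers": 0.3},{"translation": [0.006,0,0.008],"rotation": [0,0,0],"fingers": 0.3}]'

```text
time_s: 14.9
tool_pos: [0.5018, 0.0047, 0.027]
tcp_rot: [0.945, 0.034, -0.324, 0.012]
force: [0.4, -0.6, -2.9]
opening: 0.0436
gripper_force: 40.0
```

```bash
python3 g.py
```

```text
t 14.9 pos [501.81   4.75  26.98] yaw 4.15 lean 37.85 F [ 0.39 -0.63 -2.92] M [ 0.136 -1.952  0.02 ] op 43.65 g 40.0
(array([-51.17,  -0.75,  44.84,  30.35]), array([517.57,   4.87,  56.06]))
```

Still in the air at 45 mm, so on in 2–3 mm steps.

>>> step_arm --series '[{"translation": [0.003,0,0.004],"rotation": [0,0,0],"fingers": 0.3},{"translation": [0.005,0,0.0065],"rotation": [0,0,0],"fingers": 0.3},{"translation": [0.005,0,0.0065],"rotation": [0,0,0],"fingers": 0.3}]'

```text
time_s: 15.15
tool_pos: [0.5018, 0.0047, 0.0245]
tcp_rot: [0.945, 0.034, -0.324, 0.012]
force: [-0.0, 0.3, -3.4]
opening: 0.0436
gripper_force: 40.0
```

>>> step_arm --series '[{"translation": [0.002,0,0.0025],"rotation": [0,0,0],"fingers": 0.3},{"translation": [0.004,0,0.005],"rotation": [0,0,0],"fingers": 0.3},{"translation": [0.004,0,0.005],"rotation": [0,0,0],"fingers": 0.3}]'

```text
time_s: 15.4
tool_pos: [0.5019, 0.0048, 0.0226]
tcp_rot: [0.945, 0.034, -0.324, 0.012]
force: [1.0, -0.4, -3.6]
opening: 0.0442
gripper_force: 40.0
```

```bash
python3 g.py
```

```text
t 15.4 pos [501.89   4.75  22.64] yaw 4.15 lean 37.84 F [ 0.99 -0.37 -3.61] M [ 0.155 -1.969  0.009] op 44.16 g 40.0
(array([-51.1 ,  -0.75,  40.51,  30.34]), array([517.64,   4.88,  51.72]))
```

>>> step_arm --series '[{"translation": [0.002,0,0.0025],"rotation": [0,0,0],"fingers": 0.3},{"translation": [0.004,0,0.005],"rotation": [0,0,0],"fingers": 0.3},{"translation": [0.004,0,0.005],"rotation": [0,0,0],"fingers": 0.3}]'

```text
time_s: 15.65
tool_pos: [0.5019, 0.0047, 0.0207]
tcp_rot: [0.945, 0.034, -0.324, 0.012]
force: [0.1, -0.9, -2.9]
opening: 0.0434
gripper_force: 40.0
```

>>> step_arm --series '[{"translation": [0.002,0,0.0025],"rotation": [0,0,0],"fingers": 0.3},{"translation": [0.003,0,0.004],"rotation": [0,0,0],"fingers": 0.3},{"translation": [0.003,0,0.004],"rotation": [0,0,0],"fingers": 0.3}]'

```text
time_s: 15.9
tool_pos: [0.5019, 0.0047, 0.0193]
tcp_rot: [0.945, 0.034, -0.324, 0.012]
force: [0.0, -1.1, -3.1]
opening: 0.0437
gripper_force: 40.0
```

```bash
python3 g.py
```

```text
t 15.9 pos [501.91   4.71  19.27] yaw 4.15 lean 37.84 F [ 0.   -1.13 -3.09] M [ 0.152 -1.977 -0.017] op 43.72 g 40.0
(array([-51.08,  -0.8 ,  37.14,  30.34]), array([517.66,   4.83,  48.35]))
```

>>> step_arm --series '[{"translation": [0.0015,0,0.002],"rotation": [0,0,0],"fingers": 0.3},{"translation": [0.003,0,0.004],"rotation": [0,0,0],"fingers": 0.3},{"translation": [0.003,0,0.004],"rotation": [0,0,0],"fingers": 0.3}]'

```text
time_s: 16.15
tool_pos: [0.5019, 0.0047, 0.0178]
tcp_rot: [0.945, 0.034, -0.324, 0.012]
force: [-0.1, 0.1, -4.2]
opening: 0.0436
gripper_force: 40.0
```

>>> step_arm --series '[{"translation": [0.001,0,0.0013],"rotation": [0,0,0],"fingers": 0.3},{"translation": [0.002,0,0.0026],"rotation": [0,0,0],"fingers": 0.3},{"translation": [0.002,0,0.0026],"rotation": [0,0,0],"fingers": 0.3}]'

```text
time_s: 16.4
tool_pos: [0.5019, 0.0047, 0.0168]
tcp_rot: [0.945, 0.034, -0.324, 0.012]
force: [1.1, 0.6, -3.7]
opening: 0.0435
gripper_force: 40.0
```

```bash
python3 g.py
```

```text
t 16.4 pos [501.92   4.75  16.83] yaw 4.15 lean 37.84 F [ 1.05  0.6  -3.7 ] M [ 1.240e-01 -1.998e+00 -1.000e-03] op 43.51 g 40.0
(array([-51.07,  -0.76,  34.71,  30.34]), array([517.67,   4.87,  45.91]))
```

>>> step_arm --series '[{"translation": [0.001,0,0.0013],"rotation": [0,0,0],"fingers": 0.3},{"translation": [0.002,0,0.0026],"rotation": [0,0,0],"fingers": 0.3},{"translation": [0.002,0,0.0026],"rotation": [0,0,0],"fingers": 0.3}]'

```text
time_s: 16.65
tool_pos: [0.502, 0.0047, 0.0162]
tcp_rot: [0.945, 0.034, -0.324, 0.013]
force: [-0.2, -0.8, -1.4]
opening: 0.0436
gripper_force: 40.0
```

>>> step_arm --series '[{"translation": [0.001,0,0.0013],"rotation": [0,0,0],"fingers": 0.3},{"translation": [0.002,0,0.0026],"rotation": [0,0,0],"fingers": 0.3},{"translation": [0.002,0,0.0026],"rotation": [0,0,0],"fingers": 0.3}]'

```text
time_s: 16.9
tool_pos: [0.502, 0.0047, 0.0158]
tcp_rot: [0.945, 0.034, -0.324, 0.013]
force: [-0.7, 0.7, 2.7]
opening: 0.0437
gripper_force: 40.0
```

```bash
python3 g.py
```

```text
t 16.9 pos [501.98   4.66  15.83] yaw 4.19 lean 37.84 F [-0.66  0.73  2.74] M [ 0.173 -0.95  -0.098] op 43.73 g 40.0
(array([-51.01,  -0.81,  33.7 ,  30.34]), array([517.73,   4.8 ,  44.92]))
```

Contact was felt at an edge height of about 34 mm, where the stone would be 6 mm lower than at its far end. That means it rises about 2° to the far end and the edge touches first. I'll lower the pitch to about 28.2°.

```bash
python3 - <<'E'
from h import *
s=st()
s["tool_pos"][2]=.0150  # commanded z approx (last commanded)
for z,pi in((.0345,28.2),(.0337,28.2)): mv(*hone(-.051,z,pi,-.0008),s)
E
```

```text
t 16.9 pos [501.98   4.66  15.83] yaw 4.19 lean 37.84 F [-0.66  0.73  2.74] M [ 0.173 -0.95  -0.098] op 43.73 g 40.0
translation [0.0033, -0.0001, 0.0003] rotation [0.0004, 0.0119, -0.0004]
translation [0.0049, -0.0001, 0.0024] rotation [0.0004, 0.0119, -0.0004]
```

>>> step_arm --series '[{"translation": [0.0033,0,0.0003],"rotation": [0,0.012,0],"fingers": 0.3},{"translation": [0.0033,0,0.0003],"rotation": [0,0.012,0],"fingers": 0.3},{"translation": [0.0033,0,0.0003],"rotation": [0,0.012,0],"fingers": 0.3}]'

```text
time_s: 17.15
tool_pos: [0.5026, 0.0049, 0.0142]
tcp_rot: [0.951, 0.034, -0.306, 0.012]
force: [0.6, 1.0, -0.6]
opening: 0.0435
gripper_force: 40.0
```

```bash
python3 g.py
```

```text
t 17.15 pos [502.64   4.88  14.23] yaw 4.14 lean 35.65 F [ 0.58  1.   -0.61] M [ 0.192 -1.384 -0.108] op 43.53 g 40.0
(array([-51.08,  -0.69,  34.47,  28.15]), array([517.26,   4.91,  43.9 ]))
```

>>> step_arm --series '[{"translation": [0.001,0,0.0013],"rotation": [0,0,0],"fingers": 0.3},{"translation": [0.002,0,0.0026],"rotation": [0,0,0],"fingers": 0.3},{"translation": [0.002,0,0.0026],"rotation": [0,0,0],"fingers": 0.3}]'

```text
time_s: 17.4
tool_pos: [0.5025, 0.0048, 0.0141]
tcp_rot: [0.951, 0.034, -0.307, 0.012]
force: [-0.8, 2.3, 4.5]
opening: 0.0436
gripper_force: 40.0
```

```bash
python3 g.py
```

```text
t 17.4 pos [502.46   4.81  14.12] yaw 4.18 lean 35.78 F [-0.75  2.32  4.46] M [ 0.451 -0.315 -0.358] op 43.59 g 40.0
(array([-51.21,  -0.7 ,  34.21,  28.28]), array([517.15,   4.87,  43.75]))
```

The moment per newton rose from about 0.17 to about 0.21 m, so the load is now mostly on the roller. I'll tilt back about 0.45° about the roller to load the edge.

```bash
python3 - <<'E'
from h import *
p,T=hone(-.051,.0335,28.2);s=dict(tool_pos=p,tcp_rot=T.as_quat())
mv(*hone(-.051,.0331,28.65),s)
mv(*hone(-.041,.0331+.0003,28.65),s)
E
```

```text
translation [-0.0006, 0.0, 0.0001] rotation [0.0, -0.0025, -0.0]
translation [0.0259, 0.0, -0.0202] rotation [0.0, -0.0025, -0.0]
```

>>> step_arm --series '[{"translation": [0.0003,0,0.0016],"rotation": [0,-0.0025,0],"fingers": 0.3},{"translation": [0.0003,0,0.0016],"rotation": [0,-0.0025,0],"fingers": 0.3}]'

```text
time_s: 17.57
tool_pos: [0.5023, 0.0048, 0.0143]
tcp_rot: [0.95, 0.035, -0.311, 0.012]
force: [-1.8, 3.0, 8.0]
opening: 0.0438
gripper_force: 40.0
```

```bash
python3 g.py
```

```text
t 17.57 pos [502.29   4.82  14.28] yaw 4.21 lean 36.26 F [-1.77  3.02  7.95] M [ 0.545  0.318 -0.431] op 43.78 g 40.0
(array([-51.21,  -0.65,  33.85,  28.76]), array([517.24,   4.91,  43.79]))
```

```bash
cat >avg.py <<'E'
from h import *
F=[];M=[]
for _ in range(5):
    vision.capture("top");s=r.sense();F.append(s["force"]);M.append(s["ft_torque"])
F=np.array(F);M=np.array(M);st();print(edge_now(s));f=F.mean(0);m=M.mean(0)
lean=np.degrees(np.arctan2(-R.from_quat(s["tcp_rot"]).as_matrix()[2,0],-R.from_quat(s["tcp_rot"]).as_matrix()[2,2]))
dm=m[1]+2.97*np.sin(np.radians(lean+4));N=f[2]+3.2
print("F",np.round(f,2),"sd",np.round(F.std(0),2),"N",round(N,2),"dM",round(dm,3),"raw arm",round(dm/N,3),"corr",round((dm+.28*f[0])/N,3))
E
python3 avg.py
```

```text
t 17.82 pos [502.29   4.8   14.26] yaw 4.2 lean 36.23 F [-1.09  1.64  7.98] M [ 0.52   0.216 -0.384] op 43.77 g 40.0
(array([-51.23,  -0.67,  33.87,  28.73]), array([517.21,   4.88,  43.77]))
F [-1.06  2.06  7.76] sd [0.26 0.35 0.23] N 10.96 dM 2.138 raw arm 0.195 corr 0.168
```

>>> step_arm --series '[{"translation": [-0.0004,0,0],"rotation": [0,-0.002,0],"fingers": 0.3},{"translation": [-0.0004,0,0],"rotation": [0,-0.002,0],"fingers": 0.3}]'

```text
time_s: 17.98
tool_pos: [0.5021, 0.0048, 0.0144]
tcp_rot: [0.949, 0.035, -0.314, 0.012]
force: [-1.5, 2.7, 8.0]
opening: 0.0441
gripper_force: 40.0
```

```bash
python3 avg.py
```

```text
t 18.23 pos [502.14   4.77  14.46] yaw 4.2 lean 36.59 F [-1.3   1.75  8.26] M [ 0.573  0.213 -0.427] op 43.64 g 40.0
(array([-51.25,  -0.69,  33.68,  29.09]), array([517.25,   4.87,  43.88]))
F [-1.68  2.56  8.32] sd [0.63 0.54 0.2 ] N 11.52 dM 2.191 raw arm 0.19 corr 0.149
```

Both edge and roller now bear load, with N about 11 N. Pushing forward along the slope.

>>> step_arm --series '[{"translation": [0.0105,0,-0.0083],"rotation": [0,0,0],"fingers": 0.3},{"translation": [0.021,0,-0.0166],"rotation": [0,0,0],"fingers": 0.3},{"translation": [0.0315,0,-0.0249],"rotation": [0,0,0],"fingers": 0.3},{"translation": [0.042,0,-0.0332],"rotation": [0,0,0],"fingers": 0.3},{"translation": [0.0525,0,-0.0415],"rotation": [0,0,0],"fingers": 0.3},{"translation": [0.063,0,-0.0498],"rotation": [0,0,0],"fingers": 0.3},{"translation": [0.0735,0,-0.0581],"rotation": [0,0,0],"fingers": 0.3},{"translation": [0.084,0,-0.0664],"rotation": [0,0,0],"fingers": 0.3},{"translation": [0.0945,0,-0.0747],"rotation": [0,0,0],"fingers": 0.3}]'

```text
time_s: 18.98
tool_pos: [0.5356, 0.0063, 0.0157]
tcp_rot: [0.948, 0.034, -0.317, 0.013]
force: [-6.1, -0.1, 6.6]
opening: 0.0436
gripper_force: 40.0
```

```bash
python3 avg.py
```

```text
t 19.23 pos [537.41   6.43  15.61] yaw 4.2 lean 36.72 F [-2.22 -0.88  6.01] M [-0.123  0.317  0.019] op 43.42 g 40.0
(array([-15.92,  -1.6 ,  34.7 ,  29.22]), array([552.58,   6.57,  45.  ]))
F [-2.55 -0.56  6.76] sd [0.45 0.27 0.94] N 9.96 dM 2.309 raw arm 0.232 corr 0.16
```

>>> step_arm --series '[{"translation": [0.0105,0,-0.0081],"rotation": [0,0,0],"fingers": 0.3},{"translation": [0.021,0,-0.0163],"rotation": [0,0,0],"fingers": 0.3},{"translation": [0.0315,0,-0.0245],"rotation": [0,0,0],"fingers": 0.3},{"translation": [0.042,0,-0.0327],"rotation": [0,0,0],"fingers": 0.3},{"translation": [0.0525,0,-0.041],"rotation": [0,0,0],"fingers": 0.3},{"translation": [0.063,0,-0.0492],"rotation": [0,0,0],"fingers": 0.3},{"translation": [0.0735,0,-0.0574],"rotation": [0,0,0],"fingers": 0.3},{"translation": [0.084,0,-0.0656],"rotation": [0,0,0],"fingers": 0.3}]'

```text
time_s: 19.9
tool_pos: [0.5676, 0.0086, 0.0167]
tcp_rot: [0.948, 0.034, -0.317, 0.013]
force: [-5.9, 0.2, 7.2]
opening: 0.0433
gripper_force: 40.0
```

```bash
python3 avg.py
```

```text
t 20.15 pos [569.38   8.72  16.6 ] yaw 4.2 lean 36.7 F [-2.41 -0.28  7.01] M [-0.113  0.319  0.039] op 43.84 g 40.0
(array([16.13, -1.66, 35.7 , 29.2 ]), array([584.54,   8.86,  45.99]))
F [-2.46 -0.01  7.04] sd [0.34 0.42 0.47] N 10.24 dM 2.35 raw arm 0.229 corr 0.162
```

>>> step_arm --series '[{"translation": [0.0105,0,-0.0081],"rotation": [0,0,0],"fingers": 0.3},{"translation": [0.021,0,-0.0163],"rotation": [0,0,0],"fingers": 0.3},{"translation": [0.0315,0,-0.0245],"rotation": [0,0,0],"fingers": 0.3},{"translation": [0.042,0,-0.0327],"rotation": [0,0,0],"fingers": 0.3},{"translation": [0.0525,0,-0.041],"rotation": [0,0,0],"fingers": 0.3},{"translation": [0.063,0,-0.0492],"rotation": [0,0,0],"fingers": 0.3},{"translation": [0.0735,0,-0.0574],"rotation": [0,0,0],"fingers": 0.3},{"translation": [0.084,0,-0.0656],"rotation": [0,0,0],"fingers": 0.3},{"translation": [0.0945,0,-0.0738],"rotation": [0,0,0],"fingers": 0.3},{"translation": [0.105,0,-0.082],"rotation": [0,0,0],"fingers": 0.3}]'

```text
time_s: 20.98
tool_pos: [0.6077, 0.0115, 0.018]
tcp_rot: [0.948, 0.034, -0.317, 0.013]
force: [-6.2, 0.6, 7.2]
opening: 0.0436
gripper_force: 40.0
```

```bash
python3 avg.py
```

```text
t 21.23 pos [609.48  11.64  17.83] yaw 4.2 lean 36.67 F [-2.98  0.45  7.11] M [-0.078  0.307 -0.012] op 43.89 g 40.0
(array([56.32, -1.68, 36.97, 29.17]), array([624.62,  11.78,  47.23]))
F [-2.55  0.05  7.57] sd [0.27 0.42 0.32] N 10.77 dM 2.328 raw arm 0.216 corr 0.15
```

>>> step_arm --series '[{"translation": [-0.0105,0,0.0081],"rotation": [0,0,0],"fingers": 0.3},{"translation": [-0.021,0,0.0163],"rotation": [0,0,0],"fingers": 0.3},{"translation": [-0.0315,0,0.0245],"rotation": [0,0,0],"fingers": 0.3},{"translation": [-0.042,0,0.0327],"rotation": [0,0,0],"fingers": 0.3},{"translation": [-0.0525,0,0.041],"rotation": [0,0,0],"fingers": 0.3},{"translation": [-0.063,0,0.0492],"rotation": [0,0,0],"fingers": 0.3},{"translation": [-0.0735,0,0.0574],"rotation": [0,0,0],"fingers": 0.3},{"translation": [-0.084,0,0.0656],"rotation": [0,0,0],"fingers": 0.3},{"translation": [-0.0945,0,0.0738],"rotation": [0,0,0],"fingers": 0.3},{"translation": [-0.105,0,0.082],"rotation": [0,0,0],"fingers": 0.3}]'

```text
time_s: 22.07
tool_pos: [0.5717, 0.0089, 0.0165]
tcp_rot: [0.95, 0.035, -0.311, 0.013]
force: [2.3, -0.6, 6.8]
opening: 0.0441
gripper_force: 40.0
```

```bash
python3 avg.py
```

```text
t 22.32 pos [570.52   8.78  16.58] yaw 4.21 lean 36.52 F [-0.11 -0.52  6.59] M [-0.018 -0.157  0.092] op 43.92 g 40.0
(array([17.22, -1.66, 35.87, 29.02]), array([585.6 ,   8.92,  46.02]))
F [-0.25 -0.6   6.87] sd [0.33 0.27 0.3 ] N 10.07 dM 1.697 raw arm 0.168 corr 0.161
```

Step 5's position is reached. I'll add a slight tilt towards the edge for margin and carry on drawing back.

>>> step_arm --series '[{"translation": [-0.0003,0,0],"rotation": [0,-0.0013,0],"fingers": 0.3},{"translation": [-0.0003,0,0],"rotation": [0,-0.0013,0],"fingers": 0.3},{"translation": [-0.0003,0,0],"rotation": [0,-0.0013,0],"fingers": 0.3}]'

```text
time_s: 22.57
tool_pos: [0.5704, 0.0088, 0.0167]
tcp_rot: [0.948, 0.034, -0.315, 0.013]
force: [-0.9, -0.5, 7.7]
opening: 0.0439
gripper_force: 40.0
```

```bash
python3 avg.py
```

```text
t 22.82 pos [570.41   8.79  16.68] yaw 4.22 lean 36.77 F [-0.47 -0.52  7.09] M [-0.08  -0.109  0.048] op 43.6 g 40.0
(array([17.19, -1.64, 35.71, 29.27]), array([585.61,   8.94,  46.05]))
F [-1.04 -0.42  7.35] sd [0.77 0.22 0.3 ] N 10.55 dM 1.831 raw arm 0.174 corr 0.146
```

>>> step_arm --series '[{"translation": [-0.0105,0,0.0081],"rotation": [0,0,0],"fingers": 0.3},{"translation": [-0.021,0,0.0163],"rotation": [0,0,0],"fingers": 0.3},{"translation": [-0.0315,0,0.0245],"rotation": [0,0,0],"fingers": 0.3},{"translation": [-0.042,0,0.0327],"rotation": [0,0,0],"fingers": 0.3},{"translation": [-0.0525,0,0.041],"rotation": [0,0,0],"fingers": 0.3},{"translation": [-0.063,0,0.0492],"rotation": [0,0,0],"fingers": 0.3},{"translation": [-0.0735,0,0.0574],"rotation": [0,0,0],"fingers": 0.3},{"translation": [-0.084,0,0.0656],"rotation": [0,0,0],"fingers": 0.3}]'

```text
time_s: 23.48
tool_pos: [0.5402, 0.0065, 0.0156]
tcp_rot: [0.949, 0.035, -0.313, 0.013]
force: [2.3, -1.8, 6.2]
opening: 0.0439
gripper_force: 40.0
```

```bash
python3 avg.py
```

```text
t 23.73 pos [538.85   6.48  15.69] yaw 4.22 lean 36.72 F [ 0.09 -0.22  6.02] M [-0.079 -0.357  0.137] op 43.78 g 40.0
(array([-14.47,  -1.63,  34.77,  29.22]), array([554.02,   6.63,  45.08]))
F [-0.18 -0.24  6.35] sd [0.3  0.32 0.47] N 9.55 dM 1.475 raw arm 0.155 corr 0.149
```

>>> step_arm --series '[{"translation": [-0.0105,0,0.0083],"rotation": [0,0,0],"fingers": 0.3},{"translation": [-0.021,0,0.0166],"rotation": [0,0,0],"fingers": 0.3},{"translation": [-0.0315,0,0.0249],"rotation": [0,0,0],"fingers": 0.3},{"translation": [-0.042,0,0.0332],"rotation": [0,0,0],"fingers": 0.3},{"translation": [-0.0525,0,0.0415],"rotation": [0,0,0],"fingers": 0.3},{"translation": [-0.063,0,0.0498],"rotation": [0,0,0],"fingers": 0.3},{"translation": [-0.0735,0,0.0581],"rotation": [0,0,0],"fingers": 0.3},{"translation": [-0.084,0,0.0664],"rotation": [0,0,0],"fingers": 0.3},{"translation": [-0.0945,0,0.0747],"rotation": [0,0,0],"fingers": 0.3},{"translation": [-0.098,0,0.0775],"rotation": [0,0,0],"fingers": 0.3}]'

```text
time_s: 24.57
tool_pos: [0.5025, 0.0038, 0.0145]
tcp_rot: [0.949, 0.035, -0.313, 0.013]
force: [2.8, -0.3, 6.6]
opening: 0.0438
gripper_force: 40.0
```

```bash
python3 avg.py
```

```text
t 24.82 pos [502.22   3.73  14.49] yaw 4.23 lean 36.63 F [ 1.47 -0.9   6.26] M [-0.131 -0.649  0.205] op 43.55 g 40.0
(array([-51.23,  -1.67,  33.67,  29.13]), array([517.35,   3.88,  43.9 ]))
F [ 1.14 -1.05  6.04] sd [0.61 0.31 1.  ] N 9.24 dM 1.225 raw arm 0.133 corr 0.167
```

>>> step_arm --series '[{"translation": [0.0005,0,0.001],"rotation": [0,-0.0016,0],"fingers": 0.3},{"translation": [0.0005,0,0.001],"rotation": [0,-0.0016,0],"fingers": 0.3},{"translation": [0.0005,0,0.001],"rotation": [0,-0.0016,0],"fingers": 0.3}]'

```text
time_s: 25.07
tool_pos: [0.5021, 0.0037, 0.0146]
tcp_rot: [0.948, 0.035, -0.317, 0.013]
force: [0.7, -0.7, 8.0]
opening: 0.0436
gripper_force: 40.0
```

```bash
python3 avg.py; python3 - <<'E'
from h import *
# target on board: chisel along board x, handle toward robot; board (572.2,-273.4) yaw 3
a=np.radians(3.);B=np.array([.5722,-.2740]);f=np.array([np.cos(a),np.sin(a)]);l=np.array([-np.sin(a),np.cos(a)])
o=B+0.0*f+.048*l
def place(z,pitch=-11.5):
    p,C=cpose(o[0],o[1],3.,z,pitch);T=C*GR.inv();return p-T.apply(Gt),T
s=r.sense();s["tool_pos"]=s["tool_pos"]+[0,0,.09]
print(o,place(.02+.06)[0]);mv(*place(.02+.07),s)
print("up90:",R.from_quat(s["tcp_rot"]).inv().apply([0,0,.09])/.3)
E
```

```text
t 25.32 pos [502.12   3.75  14.62] yaw 4.25 lean 36.94 F [1.17 0.84 8.09] M [-0.129 -0.394  0.121] op 43.86 g 40.0
(array([-51.23,  -1.63,  33.47,  29.44]), array([517.41,   3.91,  43.95]))
F [ 0.72 -0.39  8.29] sd [0.25 0.67 0.28] N 11.49 dM 1.595 raw arm 0.139 corr 0.156
[ 0.56968787 -0.22606578] [ 0.63098569 -0.2217905   0.0445    ]
translation [0.3998, 0.781, -0.0885] rotation [0.003, 0.2274, 0.0065]
up90: [-0.18028207  0.00094799 -0.23978632]
```

Stroke complete. Lifting 90 mm and carrying the chisel to the board.

>>> step_arm --series '[{"translation": [-0.04,0,-0.053],"rotation": [0,0,0],"fingers": 0.3},{"translation": [-0.09,0,-0.12],"rotation": [0,0,0],"fingers": 0.3},{"translation": [-0.14,0,-0.186],"rotation": [0,0,0],"fingers": 0.3},{"translation": [-0.18,0,-0.24],"rotation": [0,0,0],"fingers": 0.3},{"translation": [-0.18,0,-0.24],"rotation": [0,0,0],"fingers": 0.3}]'

```text
time_s: 25.73
tool_pos: [0.5039, 0.0047, 0.1055]
tcp_rot: [0.949, 0.034, -0.313, 0.012]
force: [0.9, 1.0, -2.4]
opening: 0.0438
gripper_force: 40.0
```

>>> step_arm --series '[{"translation": [0.04,0.08,-0.008],"rotation": [0,0.023,0],"fingers": 0.3},{"translation": [0.08,0.16,-0.016],"rotation": [0,0.046,0.001],"fingers": 0.3},{"translation": [0.12,0.24,-0.024],"rotation": [0.001,0.07,0.002],"fingers": 0.3},{"translation": [0.16,0.32,-0.032],"rotation": [0.001,0.093,0.003],"fingers": 0.3},{"translation": [0.2,0.4,-0.044],"rotation": [0.002,0.116,0.003],"fingers": 0.3},{"translation": [0.24,0.48,-0.055],"rotation": [0.002,0.14,0.004],"fingers": 0.3},{"translation": [0.28,0.56,-0.064],"rotation": [0.003,0.163,0.005],"fingers": 0.3},{"translation": [0.33,0.64,-0.074],"rotation": [0.003,0.186,0.006],"fingers": 0.3},{"translation": [0.37,0.72,-0.082],"rotation": [0.003,0.21,0.006],"fingers": 0.3},{"translation": [0.4,0.781,-0.088],"rotation": [0.003,0.228,0.006],"fingers": 0.3},{"translation": [0.4,0.781,-0.088],"rotation": [0.003,0.228,0.006],"fingers": 0.3},{"translation": [0.4,0.781,-0.088],"rotation": [0.003,0.228,0.006],"fingers": 0.3}]'

```text
time_s: 26.73
tool_pos: [0.6272, -0.2217, 0.0494]
tcp_rot: [0.999, 0.025, 0.033, -0.003]
force: [0.8, 0.0, -2.5]
opening: 0.0434
gripper_force: 40.0
```

```bash
cat >pl.py <<'E'
from h import *
a=np.radians(3.);B=np.array([.5722,-.2740]);o=B+.048*np.array([-np.sin(a),np.cos(a)])
def place(z,pitch=-11.5):
    p,C=cpose(o[0],o[1],3.,z,pitch);T=C*GR.inv();return p-T.apply(Gt),T
s=st();T=R.from_quat(s["tcp_rot"]);C=T*GR;c=s["tool_pos"]+T.apply(Gt);print("origin",c,"butt",c+C.apply([0,.095,.012]),"roller",c+C.apply([0,-.052,-.014]),"edge",c+C.apply(E0))
mv(*place(.024),s);mv(*place(.020),s)
E
python3 pl.py; python3 - <<'E'
from h import *
p=vision.camera_params("top");vision.capture("top");s=st()
for t in ("chisel","board","gouge_a"):
    for c,m in mask("top",t)[:2]: print(t,round(c,2),rect(p,m,{"chisel":.1,"board":.006,"gouge_a":.015}[t]))
E
```

```text
t 26.73 pos [ 627.17 -221.7    49.44] yaw 2.83 lean -3.74 F [ 0.76  0.02 -2.52] M [-0.034  0.105 -0.031] op 43.45 g 40.0
origin [ 0.56602526 -0.22591127  0.08520969] butt [ 0.47062402 -0.23060603  0.07845974] roller [ 0.61969059 -0.22324409  0.08161545] edge [ 0.66169754 -0.22124568  0.10394195]
translation [-0.0006, 0.0017, 0.2035] rotation [-0.0011, 0.0014, -0.001]
translation [-0.0015, 0.0017, 0.2168] rotation [-0.0011, 0.0014, -0.001]
t 26.78 pos [ 628.05 -220.94   50.05] yaw 2.92 lean -3.81 F [-0.02 -0.03 -3.72] M [0.002 0.107 0.018] op 43.68 g 40.0
chisel 0.68 ((729.6686401367188, 163.55496215820312), (83.12179565429688, 21.513036727905273), 11.805479049682617)
chisel 0.58 ((528.30712890625, -224.65032958984375), (121.11647033691406, 23.0552978515625), 1.3724347352981567)
board 0.57 ((532.7620239257812, -274.5054016113281), (141.10572814941406, 189.3397216796875), 0.6183140873908997)
gouge_a 0.67 ((525.8883666992188, -354.2117919921875), (140.3242950439453, 23.230371475219727), 6.177256107330322)
gouge_a 0.56 ((524.3409423828125, -319.4449768066406), (132.5817413330078, 27.86465835571289), 2.720818281173706)
```

>>> step_arm --series '[{"translation": [0,0.001,0.06],"rotation": [0,0.001,0],"fingers": 0.3},{"translation": [0,0.001,0.12],"rotation": [0,0.001,0],"fingers": 0.3},{"translation": [0,0.001,0.17],"rotation": [0,0.001,0],"fingers": 0.3},{"translation": [0,0.001,0.195],"rotation": [0,0.001,0],"fingers": 0.3},{"translation": [0,0.001,0.203],"rotation": [0,0.001,0],"fingers": 0.3},{"translation": [0,0.001,0.203],"rotation": [0,0.001,0],"fingers": 0.3},{"translation": [0,0.001,0.203],"rotation": [0,0.001,0],"fingers": 0.3}]'

```text
time_s: 27.52
tool_pos: [0.6347, -0.2207, -0.0078]
tcp_rot: [0.999, 0.027, 0.037, -0.002]
force: [0.2, 0.4, -2.2]
opening: 0.0439
gripper_force: 40.0
```

```bash
python3 pl.py
```

```text
t 27.52 pos [ 634.75 -220.66   -7.79] yaw 3.04 lean -4.3 F [ 0.17  0.4  -2.19] M [-0.059  0.075 -0.021] op 43.9 g 40.0
origin [ 0.57327185 -0.22504196  0.02738912] butt [ 0.47795957 -0.23009639  0.01970645] roller [ 0.62695994 -0.22218385  0.02431989] edge [ 0.66873705 -0.21999725  0.04705623]
translation [-0.0136, 0.0031, 0.0114] rotation [-0.0005, -0.0017, 0.0002]
translation [-0.0146, 0.0031, 0.0247] rotation [-0.0005, -0.0017, 0.0002]
```

>>> step_arm --series '[{"translation": [0,0,0.0035],"rotation": [0,0,0],"fingers": 0.3},{"translation": [0,0,0.007],"rotation": [0,0,0],"fingers": 0.3},{"translation": [0,0,0.01],"rotation": [0,0,0],"fingers": 0.3},{"translation": [0,0,0.01],"rotation": [0,0,0],"fingers": 0.3}]'

```text
time_s: 27.85
tool_pos: [0.6341, -0.2208, -0.0114]
tcp_rot: [0.999, 0.026, 0.037, -0.002]
force: [-0.7, 0.5, -2.9]
opening: 0.044
gripper_force: 40.0
```

```bash
python3 pl.py
```

```text
t 27.85 pos [ 634.08 -220.83  -11.37] yaw 2.98 lean -4.24 F [-0.67  0.5  -2.9 ] M [-0.064  0.107  0.014] op 43.96 g 40.0
origin [ 0.57263593 -0.22517043  0.02386951] butt [ 0.4773104  -0.23012177  0.01628475] roller [ 0.62632368 -0.22236626  0.02074513] edge [ 0.66812704 -0.22023568  0.04343852]
translation [-0.0105, 0.0027, -0.0003] rotation [-0.0007, -0.0013, -0.0001]
translation [-0.0115, 0.0027, 0.013] rotation [-0.0007, -0.0013, -0.0001]
```

>>> step_arm --series '[{"translation": [0,0,0.003],"rotation": [0,0,0],"fingers": 0.3},{"translation": [0,0,0.006],"rotation": [0,0,0],"fingers": 0.3},{"translation": [0,0,0.008],"rotation": [0,0,0],"fingers": 0.3},{"translation": [0,0,0.008],"rotation": [0,0,0],"fingers": 0.3}]'

```text
time_s: 28.18
tool_pos: [0.6341, -0.2208, -0.0143]
tcp_rot: [0.999, 0.026, 0.037, -0.002]
force: [-0.5, -0.7, -3.5]
opening: 0.0437
gripper_force: 40.0
```

>>> step_arm --series '[{"translation": [0,0,0.002],"rotation": [0,0,0],"fingers": 0.3},{"translation": [0,0,0.004],"rotation": [0,0,0],"fingers": 0.3},{"translation": [0,0,0.004],"rotation": [0,0,0],"fingers": 0.3}]'

```text
time_s: 28.43
tool_pos: [0.6344, -0.2208, -0.0151]
tcp_rot: [0.999, 0.026, 0.037, -0.002]
force: [-0.1, 0.7, -1.9]
opening: 0.0436
gripper_force: 40.0
```

```bash
python3 pl.py
```

```text
t 28.43 pos [ 634.37 -220.81  -15.1 ] yaw 3.0 lean -4.21 F [-0.12  0.72 -1.95] M [-0.032  0.29  -0.041] op 43.56 g 40.0
origin [ 0.57294505 -0.22516065  0.02016964] butt [ 0.47761729 -0.23014162  0.01263253] roller [ 0.62663043 -0.22234113  0.01701842] edge [ 0.66844427 -0.22019401  0.03969092]
translation [-0.0105, 0.0026, -0.0128] rotation [-0.0006, -0.0012, -0.0]
translation [-0.0115, 0.0027, 0.0005] rotation [-0.0006, -0.0012, -0.0]
```

>>> step_arm --series '[{"translation": [0,0,0.002],"rotation": [0,0,0],"fingers": 0.3},{"translation": [0,0,0.002],"rotation": [0,0,0],"fingers": 0.3},{"translation": [0,0,0.002],"rotation": [0,0,0],"fingers": 0.7},{"translation": [0,0,0.002],"rotation": [0,0,0],"fingers": 0.7},{"translation": [0,0,0.002],"rotation": [0,0,0],"fingers": 0.7},{"translation": [0,0,0.002],"rotation": [0,0,0],"fingers": 0.7},{"translation": [0,0,0.002],"rotation": [0,0,0],"fingers": 0.7},{"translation": [0,0,0.002],"rotation": [0,0,0],"fingers": 0.7}]'

```text
time_s: 29.1
tool_pos: [0.6345, -0.2208, -0.0158]
tcp_rot: [0.999, 0.026, 0.037, -0.002]
force: [-0.5, 0.1, -0.4]
opening: 0.0608
gripper_force: 0.0
```

```bash
python3 - <<'E'
from h import *
st()
E
```

```text
t 29.1 pos [ 634.47 -220.82  -15.77] yaw 2.99 lean -4.24 F [-0.5   0.1  -0.38] M [-0.024  0.137  0.004] op 60.78 g 0.0
```

Released. Now I retreat along the tool axis, slowly first, and check the chisel.

>>> step_arm --series '[{"translation": [0,0,-0.03],"rotation": [0,0,0],"fingers": 0.7},{"translation": [0,0,-0.08],"rotation": [0,0,0],"fingers": 0.7},{"translation": [0,0,-0.15],"rotation": [0,0,0],"fingers": 0.7},{"translation": [0,0,-0.25],"rotation": [0,0,0],"fingers": 0.7},{"translation": [0,0,-0.35],"rotation": [0,0,0],"fingers": 0.7},{"translation": [0,0,-0.45],"rotation": [0,0,0],"fingers": 0.7},{"translation": [0,0,-0.5],"rotation": [0,0,0],"fingers": 0.7},{"translation": [0,0,-0.5],"rotation": [0,0,0],"fingers": 0.7},{"translation": [0,0,-0.5],"rotation": [0,0,0],"fingers": 0.7}]'

```text
time_s: 29.85
tool_pos: [0.6238, -0.2216, 0.1355]
tcp_rot: [0.999, 0.026, 0.038, -0.002]
force: [-0.1, 0.3, -0.6]
opening: 0.0612
gripper_force: 0.0
```

```bash
python3 - <<'E'
from h import *
st();p=vision.camera_params("wrist");vision.capture("wrist");st()
for t in ("chisel","gouge_a"):
    for c,m in mask("wrist",t)[:2]: print(t,round(c,2),m.sum(),rect(p,m,.02))
P=np.array([[0,-97.6,-.3],[22,-75,13],[-22,-75,13],[22,-35,13],[-22,-35,13]])/1000
print(np.round(proj(p,chis(.5729,-.2251,3,P,.020)),1))
for c,m in mask("wrist","chisel")[:1]:
    ys=np.nonzero(m.any(1))[0]
    for v in range(ys.min(),ys.max(),10):
        x=np.nonzero(m[v])[0]
        if len(x): print(v,x.min(),x.max())
vision.capture("scene");ps=vision.camera_params("scene")
for t in("chisel","gouge_a","cup","spare_block"): print(t,[(np.round(b["centre"],1),round(b["conf"],2)) for b in boxes_of("scene",t)][:2])
print(proj(ps,chis(.5729,-.2251,3,[[0,0,.005]],.02)))
E
```

```text
t 29.85 pos [ 623.75 -221.61  135.45] yaw 2.98 lean -4.39 F [-0.11  0.31 -0.59] M [-0.023  0.238  0.02 ] op 61.24 g 0.0
t 29.9 pos [ 622.79 -221.43  133.62] yaw 2.97 lean -4.2 F [ 0.36 -0.46 -0.21] M [-0.063  0.22   0.028] op 61.01 g 0.0
chisel 0.61 4345 ((581.3453979492188, -223.3738555908203), (170.26129150390625, 47.454097747802734), 2.1684443950653076)
gouge_a 0.88 1699 ((630.5350341796875, -310.60888671875), (119.4671859741211, 15.2595853805542), 4.895287990570068)
gouge_a 0.82 1383 ((629.13037109375, -343.2642822265625), (120.37650299072266, 13.010225296020508), 3.4231748580932617)
[[281.8 160.1]
 [254.  192.1]
 [309.7 192.1]
 [255.4 238. ]
 [308.4 238. ]]
162 274 288
172 273 290
182 274 289
192 255 308
202 255 308
212 255 308
222 254 308
232 256 307
242 276 287
252 278 286
262 275 288
272 273 290
322 271 293
332 270 293
342 270 294
chisel [(array([325. , 267.1]), 0.63)]
gouge_a [(array([335.7, 309.7]), 0.8), (array([344.7, 316.5]), 0.77)]
cup [(array([364.1, 237.3]), 0.62)]
spare_block [(array([281. , 168.5]), 0.48)]
[[321.07189093 270.56338526]]
```

The chisel stands as modelled, within about 2 px, and the gripper is clear. Handing in.

```bash
python3 -c "
from rig import r
print(r.hand_in())"
```

```text
the job is handed in; nothing more can be done
None
```

I honed the chisel once forward and back over about 107 mm of the stone at about 10 N, then stood it on the board beside the gouges, released it and handed in at about 30 s; no verdict came back, and that edge and roller were both loaded is inferred from wrist-force readings.

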